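# Null and park a torsion balance

### The job

Weigh the batch on the torsion balance: with the red hand lever, and without touching the beam or what it carries, raise the beam from its rest until the pointer stands in front of the green index tab, and keep it there for six seconds without a break although the top-heavy beam wants to tip. Then lay the beam back down on the rest it came from, with the lever leaning over to that same right-hand side, let go and leave everything still. Move the beam gently, its loads never faster than about 10 cm/s: lower it under control instead of dropping it, and leave the other things on the bench alone.

Things in the scene. Friction and masses are not known exactly. Their poses are not given: they have to be found in the camera images.
- balance: Fixed torsion balance: grey base plate 160 x 260 mm, two steel uprights, white sector scale. Origin under the base's centre, on the table; local x points away from the robot side, y to the left along the beam at level, z up. Pivot axis of lever, beam and index: parallel to local x, through local (0, 0, 160 mm).
- lever (a joint): Angle of the hand lever about the pivot axis, rad; 0 = upright, positive = its top leans to the balance's +y (left). Stops at -0.35 and +0.35. Dry friction about 0.33 N m holds it where it is left, also against the spring and the parked beam. At the start it leans to about -0.22 to -0.33.
- grip (a point): Middle of the lever's red grip: a round bar of 22 mm diameter, 65 mm long, parallel to the pivot axis (local x), pointing to the robot side; 120 mm from the pivot axis, at local x = -135 mm; it can be pinched from above across local y. The steel lever arm (18 mm wide) is below the bar's far end, from 30 mm beyond this point. Axes as the balance's, turned with the lever.
- beam (a joint): Twist of the beam relative to the lever, rad, positive = pointer to +y. Beam's absolute tilt = lever + beam. A torsion spring of nominally 0.20 N m/rad, relaxed at 0, acts between the lever and the beam. Stops carried by the lever at -0.65 and +0.65. Parked at the start: at the -0.65 stop. Hardly any friction (viscous 0.001 N m s/rad).
- rocker: The swinging beam: aluminium bar 300 x 10 x 18 mm along local y with a steel pan 140 mm to each side and a red pointer 176 mm long upward. Origin on the pivot axis; z along the pointer.
- pointer_tip (a point): Point on the pointer 170 mm from the pivot axis, in the beam's plane; moves with the beam. The loaded beam's inertia about the pivot is nominally 0.0159 kg m2 and gravity tips it by nominally 0.256 N m x sin(absolute tilt) (hidden, plus or minus 8 percent): always more than the spring restores, so it tips over with a time constant of about half a second unless the lever keeps catching it.
- index_mark (a point): Centre line of the green index tab (34 mm wide), 170 mm from the pivot axis, in the plane of the pointer tip; the tab itself is 22 mm nearer the robot side.
- index (a joint): Angle of the green index tab about the pivot axis, rad, same sense as the beam's absolute tilt; fixed during a run, between -0.15 and 0.15.
- load_left: Brass cylinder, 45 mm diameter, 30 mm tall, nominally 0.3 kg (plus or minus some 3 percent), fixed on the pan at the balance's +y. Origin under its centre.
- load_right: Steel-coloured cylinder, 45 mm diameter, 30 mm tall, nominally 0.3 kg (plus or minus some 3 percent), fixed on the pan at the balance's -y. Origin under its centre. The unequal loads pull the beam to one side by up to 0.025 N m.
- bob: Brass disc of 28 mm diameter, nominally 60 g (plus or minus 20 percent), fixed on the pointer 115 mm from the pivot. Origin on the pivot axis.
- red_bin: Bystander: open red parts bin 150 x 110 x 70 mm, origin under its centre.
- glue: Bystander: black bottle 40 mm diameter, 120 mm tall, origin under its centre.
- driver: Bystander: screwdriver with blue handle lying on the table.
- wood_block: Bystander: wooden block 50 x 140 x 30 mm, origin under its centre.

How it is judged:
By the outcome, as a careful person would: the job done as asked, in the order asked, and still so for the second after the job is handed in, with the robot touching nothing.
It also fails if it takes over 64 s, if anything falls off the work surface, if the arm or the gripper's body presses on something with over 40 N, if the wrist force passes 120 N, or if a joint passes its speed limit or range.

### The arm

A 6-joint arm with a two-finger parallel gripper is mounted at the origin on the work surface. World frame = base frame: x ahead of the robot, y to its left, z up, the work surface at z = 0. Lengths are in m, angles in rad, forces in N, time in s.
With the tool pointing down it reaches from about 0.325 to 0.85 m from the base axis. Payload 4.4 kg.
Tool frame: the origin (TCP) lies on the centre line of the jaws, within the pads' length; the fingertips stand 17 mm ahead of it and the grasp point (between the pads) lies 2 mm behind it; z points along the fingers, y is the line along which they close (so a half turn about z gives the same grasp; the last joint's range is limited). The gripper opens to 94 mm and grips with 3 to 60 N. Pads are 16 mm wide; open, the fingers measure 119 mm over their backs; the gripper's body (75 mm by 177 mm) begins 78 mm behind the grasp point.
Start: joints at [1.026, 0.207, 1.542, -0, 1.393, -0.15], TCP at [0.221, 0.531, 0.222] pointing down, gripper open.
Joint ranges: [-2.73, 2.73], [-0.86, 2.22], [0.23, 2.46], [-1.11, 4.25], [0.08, 2.63], [-2.82, 2.82]. Speed limits (rad/s): [2.79, 2.79, 3.14, 3.14, 3.14, 3.14].

### API

Orientations are given as a rotation vector (axis times angle).
In Python, from workcell import sense, snapshot, hand_in, silhouettes gives the robot as it stands. The module is installed in compiled form; this text tells all that it offers.
- The arm moves only by the tool step_arm, never from a script. Its argument "rows" is a list of rows, each an object with "slide": the shift along the tool's x, y, z in mm, a list of three; "turn": the turn about the tool's z in rad. A call has 1 to 20 rows; each row is the pose to reach, as a shift and turn from the pose commanded when the call began, along the tool's axes at that moment; what a row does not reach only later rows make up. A row lasts 1/8 s, in which the tool goes at most 62.5 mm and 10.7 degrees, less where a joint would pass 70% of its speed; a pose out of reach is approached as far as the arm can. A call with a gripper value outside its range is refused whole. "jaw" is the finger opening in mm, from 0 to 94, set as the call begins (left out, the last holds). The fingers move at their own pace and stop on an object; the grip force is fixed at half the most. Time passes only in rows, so rows that repeat a pose let the fingers close. It gives the time, the measured TCP pose, the force, the opening and the grip force at its end, in the units of the state.
- sense(): the state, without advancing time (a new reading comes with each control period).
- snapshot(name): name is "scene" or "top"; returns a dict with "img" (400x640x3 uint8, red, green, blue), "fx", "fy", "cx", "cy" (pixels), "rvec" (rotation vector, rad) and "tvec" (3), from world to camera coordinates, as OpenCV has them. Camera axes: x right, y down, z forward; pixel columns grow to the right and rows downward; lengths in m; the calibration is good to about 2 mm. A picture is of the moment at which its call begins. There is no depth.
- hand_in(): hands the job in; it is judged then, once.
Trained networks look in a picture, given as the dict that the camera call returned (one of the last four; its "shot" number tells which), for a name from the list of things; names that differ only in an ending like _2 or _b are one class to them, and where a whole thing is asked for, a point or a joint stands for the part that bears it (a point fixed in the world has none). Each returns a list of dicts, best first, with "confidence" (0 to 1); they miss things now and then, are a little off and sometimes report something else, mostly with a low value. They report only what shows in the picture. A call takes as long as a camera call.
- silhouettes(picture, target): "region" (400x640 bool, what is visible of it) and "pixel" ([column, row] in pixels, amid what is visible of it).
The state is a dict: "clock": time; "joints": joint angles; "qd": joint speeds; "effort": joint torques, N m; "ee_pos": TCP position; "eef_rot": TCP orientation; "wrist_force": force on the tool from outside, world axes, zero at the start; "ft_torque": the same for the moment, N m; "grip_width": opening from 0.0 (shut) to 1.0 (fully open); "gripper_force": force on a finger pad.
Only numpy, scipy, OpenCV 4.12 (cv2) and the standard library are available. Lean on these libraries where they do the work, as an engineer would, in place of code of your own. Each camera call takes 0.05 s, during which the arm holds its last target. There are 200 camera calls.

## Working session

There is one attempt and no reset: what is moved stays moved. The work goes in short steps, Python scripts to look and compute and a tool call to move; the robot and the scene stay as the last step left them, time stands still between calls to the robot, and variables do not carry over. Pictures are saved under pics/ and viewed, at most 10 in all, crops included, and the job is handed in when it is done.

Besides the shell and the picture viewer there is one more tool, called after "Call:" by a JSON object that holds its "op" and its "data", one argument or row to a line. step_arm: Moves the arm, as the interface text tells. Its arguments: {"type":"object","properties":{"rows":{"type":"array"},"jaw":{"type":"number"}},"required":["rows"]}

```bash
mkdir -p pics; ls
cat > h.py <<'E'
import numpy as np, cv2
from workcell import sense, snapshot, silhouettes, hand_in
def save(p,n): cv2.imwrite('pics/'+n,p['img'][:,:,::-1])
E
python3 - <<'E'
from h import *
np.set_printoptions(precision=4,suppress=True)
print(sense())
for c in ('scene','top'):
    p=snapshot(c); save(p,c+'0.png')
    print(c,p['fx'],p['fy'],p['cx'],p['cy'],p['rvec'],p['tvec'])
    for t in ['balance','grip','pointer_tip','index_mark','index','load_left','load_right','bob']:
        s=silhouettes(p,t); print(t,[(x['pixel'],round(x['confidence'],2),x['region'].sum()) for x in s[:2]])
print(sense()['clock'])
E
```

```text
pics
{'clock': 0.0, 'joints': array([ 1.0255,  0.2075,  1.5429, -0.    ,  1.3935, -0.1505]), 'qd': array([ 0.0008, -0.0004,  0.0009, -0.0016,  0.0017, -0.0008]), 'effort': array([  0.0008, -37.0882, -28.1417,   0.0699,   0.0362,  -0.0001]), 'ee_pos': array([0.2208, 0.5301, 0.2213]), 'eef_rot': array([-0.6159, -3.0799,  0.0034]), 'wrist_force': array([-0.6118,  0.2615, -0.7292]), 'ft_torque': array([-0.0401,  0.0075,  0.023 ]), 'gripper_force': 0.0, 'grip_width': 0.9986781132523288}
scene 478.5355497457493 478.5355497457493 318.4803301841444 201.30530725920434 [ 1.9091  1.0782 -0.5798] [-0.2477 -0.0705  2.0155]
balance [([372.3, 246.3], 0.89, np.int64(5231))]
grip [([368.7, 215.9], 0.71, np.int64(1502)), ([357.0, 219.2], 0.6, np.int64(58))]
pointer_tip [([375.9, 222.6], 0.8, np.int64(1363))]
index_mark []
index [([378.0, 169.2], 0.61, np.int64(75))]
load_left [([389.2, 186.5], 0.48, np.int64(228))]
load_right [([349.3, 263.9], 0.67, np.int64(172))]
bob []
top 476.92754680999053 476.92754680999053 323.7816840654672 191.14225913301834 [ 2.1023 -2.1195  0.2264] [-0.007   0.5612  1.5773]
balance [([290.4, 166.0], 0.6, np.int64(3697))]
grip [([297.2, 157.1], 0.77, np.int64(1163)), ([181.6, 205.3], 0.57, np.int64(1699))]
pointer_tip [([296.1, 152.7], 0.86, np.int64(505))]
index_mark []
index []
load_left [([267.7, 144.1], 0.6, np.int64(171))]
load_right [([322.9, 157.7], 0.51, np.int64(153))]
bob [([425.1, 239.5], 0.58, np.int64(144))]
0.9
```

View images.

Run:
```python
import cv2,numpy as np
a=cv2.imread('pics/scene0.png'); b=cv2.imread('pics/top0.png')
cv2.imwrite('pics/a.png',cv2.resize(a[120:320,270:470],None,fx=3,fy=3,interpolation=cv2.INTER_CUBIC))
cv2.imwrite('pics/b.png',cv2.resize(b[80:280,170:436],None,fx=3,fy=3,interpolation=cv2.INTER_CUBIC))
```

```text
(no output)
```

View pics/scene0.png

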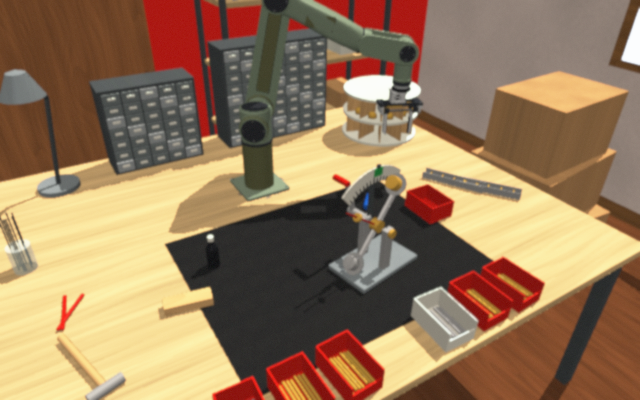

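View pics/a.png

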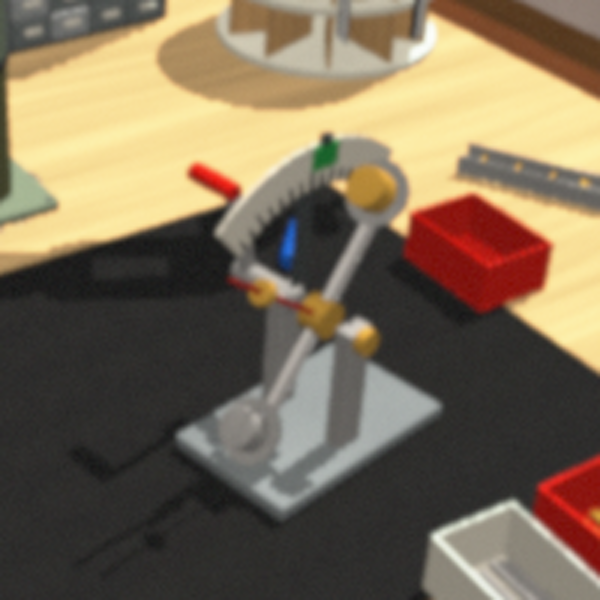

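View pics/b.png

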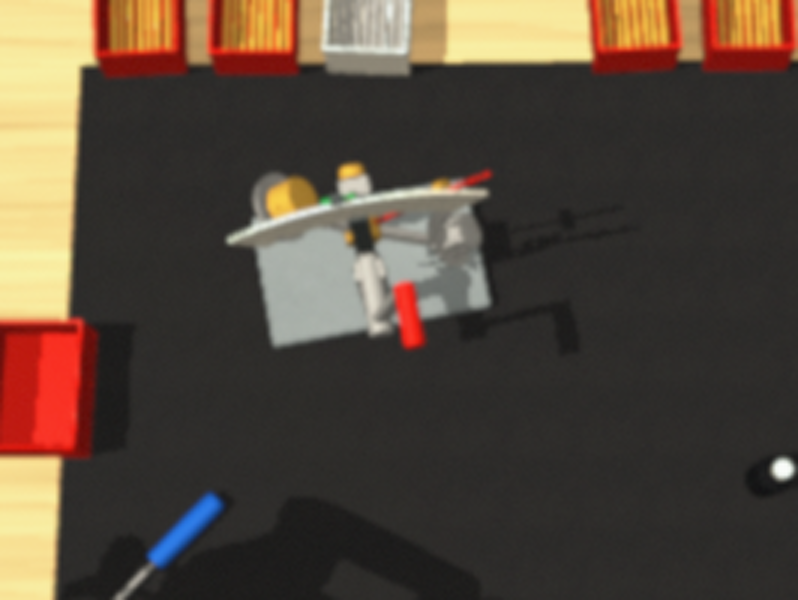

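The scene picture shows the beam parked to the -y side, with the green tab at about (378,170) px and the red grip left of it at about (341,180). The top picture shows the grip at about (306,185) and the near plate corners at (261,196) and (334,181). Next I fit the geometry.

```bash
cat >> h.py <<'E'
from scipy.optimize import least_squares
CAM={}
def setcam(n,p): CAM[n]=(cv2.Rodrigues(np.array(p['rvec'],float))[0],np.array(p['tvec'],float),p['fx'],p['cx'],p['cy'])
def proj(n,P):
    R,t,f,cx,cy=CAM[n]; c=np.atleast_2d(P)@R.T+t
    return np.c_[f*c[:,0]/c[:,2]+cx,f*c[:,1]/c[:,2]+cy]
def loc(g,P):  # balance local->world, g=(x,y,yaw)
    c,s=np.cos(g[2]),np.sin(g[2]); P=np.atleast_2d(P)
    return np.c_[g[0]+c*P[:,0]-s*P[:,1],g[1]+s*P[:,0]+c*P[:,1],P[:,2]]
def rot(th,x,y,z): # point in pivot frame turned by th (positive = top to +y)
    return [x,y*np.cos(th)+z*np.sin(th),.16-y*np.sin(th)+z*np.cos(th)]
def blob(img,kind,box):
    x0,y0,x1,y1=box; h=cv2.cvtColor(img[y0:y1,x0:x1],cv2.COLOR_RGB2HSV).astype(int); H,S,V=h[...,0],h[...,1],h[...,2]
    m={'red':((H<8)|(H>172))&(S>150)&(V>90),'green':(H>40)&(H<85)&(S>90)&(V>40),'brass':(H>12)&(H<28)&(S>120)&(V>80)}[kind].astype(np.uint8)
    n,l,st,c=cv2.connectedComponentsWithStats(m)
    return sorted([(int(st[i,4]),(c[i]+[x0,y0]).round(2).tolist(),st[i,:4].tolist()) for i in range(1,n) if st[i,4]>5],reverse=True)
E
python3 - <<'E'
from h import *
np.set_printoptions(precision=4,suppress=True)
p=snapshot('scene');q=snapshot('top')
np.save('cams.npy',{'scene':{k:p[k] for k in p if k!='img'},'top':{k:q[k] for k in q if k!='img'}},allow_pickle=True)
setcam('scene',p);setcam('top',q)
for k in('red','green','brass'):
    print(k,'S',blob(p['img'],k,(325,160,410,285)));print(k,'T',blob(q['img'],k,(240,125,340,205)))
obs=[('scene',(329.3,265.7)),('scene',(364,292.7)),('scene',(417.7,255)),('top',(260.7,195.7)),('top',(334,181))]
cor=[(-.08,-.13),(.08,-.13),(.08,.13),(-.08,.13),(-.08,-.13)]
rt=[b for b in blob(q['img'],'red',(290,170,320,200))][0][1]
def res(v):
    g=v[:3];r=[]
    for (n,uv),c in zip(obs,cor): r+=list((proj(n,loc(g,[[*c,v[4]]]))[0]-uv))
    r+=list(proj('top',loc(g,[rot(v[3],-.135,0,.12+.004)]))[0]-rt)
    r.append((v[4]-.012)/.004)
    return np.array(r)
s=least_squares(res,[.6,.05,.2,-.28,.012]);print(s.x,s.fun)
g=s.x[:3];L=s.x[3]
print('grip world',loc(g,[rot(L,-.135,0,.12)]), 'grip scene px',proj('scene',loc(g,[rot(L,-.167,0,.12),rot(L,-.103,0,.12)])))
for idx in(-.1,0,.1): print(idx,[proj(n,loc(g,[rot(idx,-.022,0,.17)]))[0] for n in CAM])
for xr in (0,.05):
  for y in(.14,-.14): print(xr,y,[proj(n,loc(g,[rot(L-.65,xr,y,.015)]))[0] for n in CAM])
  print('tip',[proj(n,loc(g,[rot(L-.65,xr,0,.17)]))[0] for n in CAM])
E
```

```text
red S [(88, [341.24, 179.97], [8, 15, 17, 12]), (67, [407.48, 199.72], [80, 30, 5, 19]), (9, [350.22, 214.56], [22, 53, 7, 4])]
red T [(162, [305.9, 185.57], [61, 49, 11, 23]), (29, [328.66, 138.97], [84, 12, 10, 5])]
green S [(49, [378.06, 171.12], [50, 7, 7, 9])]
green T [(7, [277.71, 146.0], [37, 20, 3, 3])]
brass S [(200, [392.93, 182.21], [59, 15, 18, 15]), (150, [376.54, 224.47], [44, 57, 16, 16]), (62, [357.03, 217.81], [27, 54, 10, 9]), (60, [392.05, 233.5], [63, 69, 9, 10]), (8, [333.88, 179.25], [7, 16, 6, 7])]
brass T [(159, [266.53, 144.88], [19, 13, 17, 14]), (43, [286.26, 136.07], [42, 9, 10, 6]), (22, [294.27, 155.68], [53, 27, 4, 8]), (18, [316.5, 140.5], [74, 14, 6, 4]), (9, [286.33, 158.44], [45, 32, 3, 4])]
[ 0.6602  0.0986  0.1966 -0.2482  0.0128] [-1.2277  0.5264  0.4308 -1.0451 -0.5857  0.6121  0.0577  0.0268 -1.076
  0.138  -0.1274 -0.8912  0.2076]
grip world [[0.5336 0.0433 0.2763]] grip scene px [[333.8423 175.4062]
 [348.2444 182.9554]]
-0.1 [array([371.6494, 176.363 ]), array([293.048 , 144.8374])]
0 [array([375.498 , 174.2547]), array([287.3054, 145.8819])]
0.1 [array([379.2515, 172.6717]), array([281.5995, 147.104 ])]
0 0.14 [array([395.864 , 183.4347]), array([262.6079, 149.039 ])]
0 -0.14 [array([353.2471, 262.6605]), array([319.7156, 157.9051])]
tip [array([348.5991, 211.7468]), array([330.1241, 137.0377])]
0.05 0.14 [array([408.7086, 189.6464]), array([259.6936, 133.5911])]
0.05 -0.14 [array([365.0514, 270.4705]), array([316.8375, 144.4527])]
tip [array([361.4434, 219.14  ]), array([326.7823, 121.9026])]
```

```bash
cat >> h.py <<'E'
def loadcams():
    for n,d in np.load('cams.npy',allow_pickle=True).item().items(): setcam(n,d)
E
python3 - <<'E'
from h import *
np.set_printoptions(precision=4,suppress=True); loadcams()
pts=[('scene',(329.3,265.7)),('scene',(364,292.7)),('scene',(417.7,255)),('top',(260.7,195.7)),('top',(334,181))]
cor=[(-.08,-.13),(.08,-.13),(.08,.13),(-.08,.13),(-.08,-.13)]
# v: x y yaw L h zl  xr idx ridx  ou ov (scene) ou ov (top)
def res(v,full=0):
    g=v[:3];L,h,zl,xr,idx,ri=v[3:9];o={'scene':v[9:11],'top':v[11:13]};r=[];nm=[]
    def add(name,n,P,uv,s):
        r.extend((proj(n,loc(g,[P]))[0]+o[n]-uv)/s)
    for (n,uv),c in zip(pts,cor): add('c',n,[*c,h],uv,1)
    add('g','top',rot(L,-.135,0,.123),(305.9,185.57),.4); add('g','scene',rot(L,-.135,0,.12),(341.24,179.97),.5)
    t=L-.65
    add('l','scene',rot(t,xr,.14,zl),(392.93,182.21),.5);add('l','top',rot(t,xr,.14,zl),(266.53,144.88),.5)
    add('p','top',rot(t,xr,0,.176),(334,138),1.);add('p','scene',rot(t,xr,0,.176),(346.7,213.5),1.)
    add('bob','scene',rot(t,xr,0,.115),(357.03,217.81),.5);add('bob','top',rot(t,xr,0,.115),(316.5,140.5),1)
    add('i','scene',rot(idx,xr-.022,0,ri),(378.06,171.12),.5)
    r+=list(v[9:]/.6)+[(h-.012)/.004,(zl-.02)/.02,(xr)/.02,(ri-.172)/.004]
    return np.array(r)
s=least_squares(res,[.66,.1,.2,-.25,.012,.02,0,0.05,.17,0,0,0,0]);print(s.x);print(s.fun.round(1));
C=np.linalg.inv(s.jac.T@s.jac);print(np.sqrt(np.diag(C)))
np.save('fit.npy',s.x)
g=s.x[:3]; G=loc(g,[rot(s.x[3],-.138,0,.12)])[0];print('grip',G)
from scipy.spatial.transform import Rotation as Ro
S=sense();R=Ro.from_rotvec(S['eef_rot']).as_matrix();print(S['ee_pos'],S['clock'])
# yaw turn about tool z so that tool y is along local y
ly=np.array([-np.sin(g[2]),np.cos(g[2]),0]);b=R.T@ly;print('turn',np.arctan2(-b[0],b[1]))
print('slide to 60 above',1000*R.T@(G+[0,0,.062]-S['ee_pos']))
E
```

```text
[ 0.6598  0.0997  0.1758 -0.2883  0.0125  0.0306  0.0023  0.0425  0.1779
 -0.106   0.1887 -0.0462 -0.178 ]
[-1.3 -0.  -0.5 -1.2 -0.2  1.3 -0.9 -0.7 -1.7  0.9  0.3 -1.6 -1.6 -0.7
  1.2  0.3  1.4  1.4 -1.4 -1.2 -0.4 -0.1  1.4 -0.6  0.5  2.7  0.3  0.7
 -0.2  0.3 -0.1 -0.3  0.1  0.5  0.1  1.5]
[0.0018 0.002  0.0065 0.0126 0.0023 0.0021 0.0013 0.0158 0.0019 0.4582
 0.368  0.4915 0.5097]
grip [0.5299 0.0419 0.275 ]
[0.2212 0.5308 0.2225] 1.0
turn -0.570598135738342
slide to 60 above [-472.9849 -332.495  -114.5819]
```

Call:
{"op": "step_arm", "data": {
  "jaw": 60,
  "rows": [
    {"slide": [-15, -10, -40], "turn": -0.05},
    {"slide": [-50, -35, -80], "turn": -0.15},
    {"slide": [-95, -65, -110], "turn": -0.25},
    {"slide": [-140, -98, -115], "turn": -0.35},
    {"slide": [-185, -130, -115], "turn": -0.45},
    {"slide": [-230, -162, -115], "turn": -0.52},
    {"slide": [-275, -194, -115], "turn": -0.57},
    {"slide": [-320, -225, -115], "turn": -0.57},
    {"slide": [-365, -257, -115], "turn": -0.57},
    {"slide": [-405, -285, -115], "turn": -0.57},
    {"slide": [-440, -309, -115], "turn": -0.57},
    {"slide": [-463, -325, -115], "turn": -0.57},
    {"slide": [-473, -332.5, -115], "turn": -0.57},
    {"slide": [-473, -332.5, -115], "turn": -0.57}
  ]
}}

```text
clock: 2.75
ee_pos: [0.5299, 0.0418, 0.3373]
eef_rot: [0.274, -3.129, -0.001]
wrist_force: [0.3, -0.5, 0.2]
grip_width: 0.638
gripper_force: 0.0
```

Run:
```python
from h import *
np.set_printoptions(precision=4,suppress=True); loadcams()
S=sense();print(S['clock'],S['ee_pos'],S['eef_rot'])
p=snapshot('top'); save(p,'top1.png'); q=snapshot('scene')
cv2.imwrite('pics/top1c.png',np.hstack([cv2.resize(i[a:a+130,b:b+130],None,fx=3,fy=3,interpolation=cv2.INTER_CUBIC) for i,a,b in((p['img'],110,240),(q['img'],150,310))])[:,:,::-1])
print(blob(p['img'],'red',(290,165,325,200)))
```

```text
2.75 [0.5299 0.0418 0.3373] [ 0.2735 -3.1291 -0.0007]
[(89, [306.85, 190.45], [13, 20, 9, 12])]
```

View pics/top1c.png

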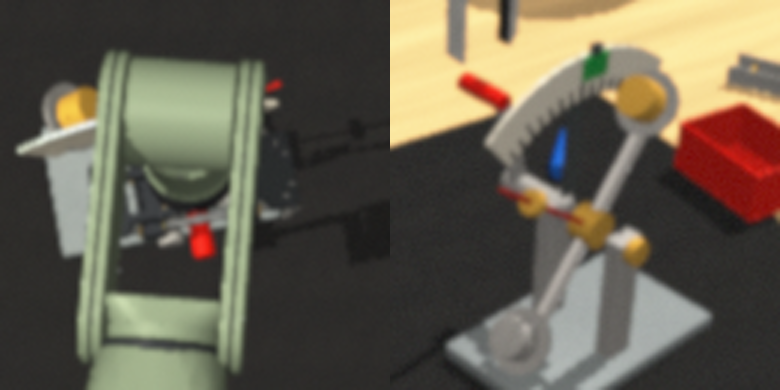

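Call:
{"op": "step_arm", "data": {
  "rows": [
    {"slide": [0, 0, 8], "turn": 0},
    {"slide": [0, 0, 20], "turn": 0},
    {"slide": [0, 0, 34], "turn": 0},
    {"slide": [0, 0, 48], "turn": 0},
    {"slide": [0, 0, 58], "turn": 0},
    {"slide": [0, 0, 62], "turn": 0},
    {"slide": [0, 0, 62], "turn": 0}
  ]
}}

```text
clock: 3.72
ee_pos: [0.5299, 0.0419, 0.2752]
eef_rot: [0.275, -3.129, -0.0]
wrist_force: [0.7, -0.4, 1.0]
grip_width: 0.631
gripper_force: 0.0
```

Call:
{"op": "step_arm", "data": {
  "jaw": 35,
  "rows": [
    {"slide": [0, 0, 0], "turn": 0},
    {"slide": [0, 0, 0], "turn": 0},
    {"slide": [0, 0, 0], "turn": 0}
  ]
}}

```text
clock: 4.1
ee_pos: [0.5301, 0.0419, 0.2758]
eef_rot: [-0.275, 3.129, -0.0]
wrist_force: [-0.1, -0.4, 0.3]
grip_width: 0.383
gripper_force: 0.0
```

Run:
```python
from h import *
q=snapshot('scene')
i=q['img'];cv2.imwrite('pics/s2.png',cv2.resize(i[130:260,310:440],None,fx=4,fy=4,interpolation=cv2.INTER_CUBIC)[:,:,::-1])
print(sense()['wrist_force'])
```

```text
[-0.1824451  -0.10211398  0.37814017]
```

View pics/s2.png

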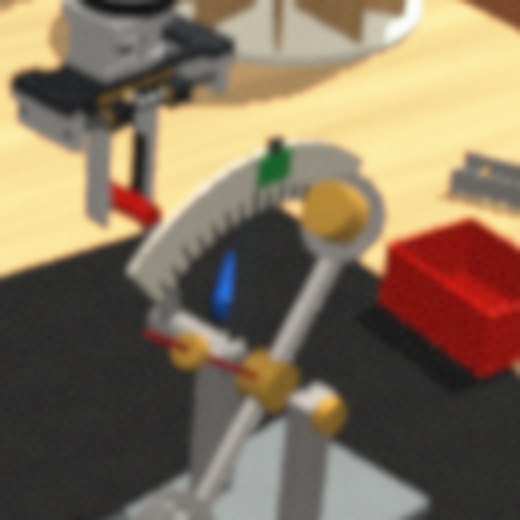

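Call:
{"op": "step_arm", "data": {
  "jaw": 24,
  "rows": [
    {"slide": [0, 0, 0], "turn": 0},
    {"slide": [0, 0, 0], "turn": 0},
    {"slide": [0, 0, 0], "turn": 0}
  ]
}}

```text
clock: 4.53
ee_pos: [0.5299, 0.0419, 0.2754]
eef_rot: [0.275, -3.129, -0.0]
wrist_force: [-0.1, -0.2, 0.8]
grip_width: 0.255
gripper_force: 0.0
```

Call:
{"op": "step_arm", "data": {
  "jaw": 16,
  "rows": [
    {"slide": [0, 0, 0], "turn": 0},
    {"slide": [0, 0, 0], "turn": 0},
    {"slide": [0, 0, 0], "turn": 0}
  ]
}}

```text
clock: 4.9
ee_pos: [0.5299, 0.042, 0.2754]
eef_rot: [0.275, -3.129, -0.0]
wrist_force: [-0.4, 0.2, -0.4]
grip_width: 0.226
gripper_force: 30.0
```

```bash
cat >> h.py <<'E'
def tilt_pts(img):
    "scene image: brass blobs -> load_left, bob candidates, pointer, tab"
    return blob(img,'brass',(310,130,425,300)),blob(img,'red',(338,140,400,240)),blob(img,'green',(340,140,410,200))
E
python3 - <<'E'
from h import *
q=snapshot('scene'); print(tilt_pts(q['img'])); S=sense(); print(S['ee_pos'],S['wrist_force'],S['ft_torque'])
E
```

```text
([(197, [392.8, 182.29], [74, 45, 18, 15]), (148, [376.68, 224.56], [59, 87, 16, 16]), (84, [396.1, 131.96], [75, 0, 25, 8]), (65, [356.91, 218.05], [42, 84, 10, 9]), (59, [392.14, 233.37], [78, 99, 9, 10]), (39, [364.03, 131.49], [50, 0, 12, 6]), (9, [339.56, 152.89], [27, 22, 6, 3])], [(56, [343.82, 181.2], [2, 36, 10, 11]), (9, [350.44, 214.78], [10, 74, 6, 3])], [(46, [377.96, 171.24], [35, 27, 7, 9])])
[0.52985118 0.04200244 0.27537243] [ 0.10550643  0.3885248  -0.50173896] [ 0.16934959 -0.00184349  0.03286972]
```

```bash
cat > ctl.py <<'E'
import json,sys,os
from h import *
loadcams(); F=np.load('fit.npy'); g=F[:3]; ZL,XR=F[5],F[6]; OFF=F[9:11]
P=dict(J=.0159,G=.256,k=.2,c=.001,stop=.65,tau=.03,off=[-.6,0.])
if os.path.exists('par.json'): P.update(json.load(open('par.json')))
DT=.0125
def feats(th): return proj('scene',loc(g,[rot(th,XR,.14,ZL),rot(th,XR,0,.115)]))+OFF+P['off']
TH=np.linspace(-1.1,.6,341); FT=np.array([feats(t) for t in TH])
def measure(img,guess=None):
    B=blob(img,'brass',(310,125,425,300)); L=[b[1] for b in B if b[0]>110 and b[0]<300]; M=[b[1] for b in B if 25<b[0]<110]
    c=np.zeros(len(TH)); 
    for j,l in((0,L),(1,M)):
        d=np.min([((FT[:,j]-b)**2).sum(1) for b in l],0) if l else np.full(len(TH),9.)
        c+=np.minimum(d,9.)
    if guess is not None: c=c+((TH-guess)/.15)**2
    t=TH[c.argmin()]; f=feats(t); sel=[]
    for j,l in((0,L),(1,M)):
        b=min(l,key=lambda b:((f[j]-b)**2).sum()) if l else None
        if b is not None and ((f[j]-b)**2).sum()<9: sel.append((j,b))
    if not sel: return None,[]
    s=least_squares(lambda x:np.concatenate([feats(x[0])[j]-b for j,b in sel]),[t])
    each=[round(float(least_squares(lambda x:feats(x[0])[j]-b,[t]).x[0]),3) for j,b in sel]
    return float(s.x[0]),[(j,e) for (j,b),e in zip(sel,each)]+[s.fun.round(2).tolist()]
def knotf(K):  # lagged lever angle on a DT grid from knots
    K=np.array(K)
    def f(ts):
        t0=K[0,0]; tt=np.arange(t0,ts[-1]+DT,DT); u=np.interp(tt-P['tau'],K[:,0],K[:,1]); return np.interp(ts,tt,u)
    return f
def sim(th,om,b,ts,phi):
    out=[(th,om)]; 
    for i in range(len(ts)-1):
        h=ts[i+1]-ts[i]; a=(P['G']*np.sin(th)-P['k']*(th-phi[i])+b-P['c']*om)/P['J']
        om=om+h*a; th=th+h*om; lo=phi[i+1]-P['stop']
        if th<lo: th=lo; om=max(om,(phi[i+1]-phi[i])/h)
        out.append((th,om))
    return np.array(out)
def load():
    return json.load(open('st.json'))
def rows(ph0,seq):
    return [{"slide":[0,round(120*(np.sin(p)-np.sin(ph0)),1),round(-120*(np.cos(p)-np.cos(ph0)),1)],"turn":0} for p in seq]
def save_st(s): json.dump(s,open('st.json','w'))
def begin(s):
    "take over the pending plan"
    t=sense()['clock']; k=s['K'][-1]
    for i,p in enumerate(s['pend']): s['K'].append([k[0]+.125*(i+1),p])
    if s['pend'] and abs(s['K'][-1][0]-t)>.02: print('CLOCK?',s['K'][-1][0],t)
    s['pend']=[]; return t
def snaps(s,n):
    for i in range(n):
        S=sense(); t=S['clock']; q=snapshot('scene'); th,d=measure(q['img'],s['M'][-1][1] if s['M'] else None)
        ly=np.array([-np.sin(g[2]),np.cos(g[2]),0]); y=float((S['ee_pos']-np.array(s['e0']))@ly)
        print(round(t,3),'th',None if th is None else round(th,4),d,'phi_meas',round(float(np.arcsin(np.sin(s['phi0'])+y/.12)),4),'F',np.round(S['wrist_force'],1))
        if th is not None: s['M'].append([t,th])
    s['K'].append([sense()['clock'],s['K'][-1][1]]); return q
E
python3 - <<'E'
from ctl import *
S=sense(); ph=float(F[3])
s=dict(K=[[S['clock'],ph]],M=[],pend=[],e0=S['ee_pos'].tolist(),phi0=ph)
snaps(s,2)
n=10;x=np.arange(1,n+1)/n; seq=ph+(-.1-ph)*(10*x**3-15*x**4+6*x**5)
s['pend']=seq.tolist(); save_st(s); print(json.dumps(rows(ph,seq)))
E
```

```text
4.95 th -0.9502 [(0, -0.944), (1, -0.953), [-0.17, 0.1, 0.05, -0.1]] phi_meas -0.2883 F [ 0.1  0.4 -0.5]
5.0 th -0.9488 [(0, -0.943), (1, -0.952), [-0.17, 0.11, 0.02, -0.12]] phi_meas -0.288 F [-0.2  0.5 -0.2]
[{"slide": [0, 0.2, -0.1], "turn": 0}, {"slide": [0, 1.3, -0.4], "turn": 0}, {"slide": [0, 3.5, -1.0], "turn": 0}, {"slide": [0, 6.9, -1.8], "turn": 0}, {"slide": [0, 11.0, -2.7], "turn": 0}, {"slide": [0, 15.0, -3.4], "turn": 0}, {"slide": [0, 18.5, -3.9], "turn": 0}, {"slide": [0, 20.8, -4.2], "turn": 0}, {"slide": [0, 22.0, -4.3], "turn": 0}, {"slide": [0, 22.1, -4.4], "turn": 0}]
```

Call:
{"op": "step_arm", "data": {
  "rows": [
    {"slide": [0, 0.2, -0.1], "turn": 0},
    {"slide": [0, 1.3, -0.4], "turn": 0},
    {"slide": [0, 3.5, -1.0], "turn": 0},
    {"slide": [0, 6.9, -1.8], "turn": 0},
    {"slide": [0, 11.0, -2.7], "turn": 0}
  ]
}}

```text
clock: 5.68
ee_pos: [0.5284, 0.0501, 0.2779]
eef_rot: [-0.273, 3.13, -0.009]
wrist_force: [2.0, -6.7, -2.0]
grip_width: 0.227
gripper_force: 30.0
```

Run:
```python
from ctl import *
s=load(); s['pend']=s['pend'][:5]; begin(s); snaps(s,3)
ph=s['K'][-1][1]; n=8;x=np.arange(1,n+1)/n; seq=ph+(-.1-ph)*(10*x**3-15*x**4+6*x**5)
s['pend']=seq.tolist(); save_st(s); print(ph,json.dumps(rows(ph,seq)))
```

```text
5.675 th -0.8668 [(0, -0.875), (1, -0.863), [0.2, 0.06, -0.01, 0.15]] phi_meas -0.2177 F [ 2.  -6.7 -2. ]
5.725 th -0.8548 [(0, -0.863), (1, -0.851), [0.19, 0.11, 0.03, 0.17]] phi_meas -0.2132 F [ 1.9 -6.2 -2.2]
5.775 th -0.8549 [(0, -0.863), (1, -0.852), [0.18, 0.07, -0.0, 0.15]] phi_meas -0.2132 F [ 2.4 -5.6 -3.2]
-0.19416936855938377 [{"slide": [0, 0.2, -0.0], "turn": 0}, {"slide": [0, 1.1, -0.2], "turn": 0}, {"slide": [0, 3.1, -0.6], "turn": 0}, {"slide": [0, 5.6, -1.0], "turn": 0}, {"slide": [0, 8.1, -1.3], "turn": 0}, {"slide": [0, 10.0, -1.5], "turn": 0}, {"slide": [0, 11.0, -1.6], "turn": 0}, {"slide": [0, 11.2, -1.7], "turn": 0}]
```

Call:
{"op": "step_arm", "data": {
  "rows": [
    {"slide": [0, 0.2, 0], "turn": 0},
    {"slide": [0, 1.1, -0.2], "turn": 0},
    {"slide": [0, 3.1, -0.6], "turn": 0},
    {"slide": [0, 5.6, -1.0], "turn": 0},
    {"slide": [0, 8.1, -1.3], "turn": 0},
    {"slide": [0, 10.0, -1.5], "turn": 0},
    {"slide": [0, 11.0, -1.6], "turn": 0},
    {"slide": [0, 11.2, -1.7], "turn": 0}
  ]
}}

```text
clock: 6.82
ee_pos: [0.5265, 0.0606, 0.2805]
eef_rot: [-0.273, 3.129, -0.011]
wrist_force: [1.6, -8.4, -0.6]
grip_width: 0.224
gripper_force: 30.0
```

Run:
```python
from ctl import *
s=load(); begin(s); q=snaps(s,3); print(tilt_pts(q['img'])[0]); save(q,'s3.png'); print(sense()['ee_pos'])
ph=s['K'][-1][1]; n=8;x=np.arange(1,n+1)/n; seq=ph+(0.02-ph)*(10*x**3-15*x**4+6*x**5)
s['pend']=seq.tolist(); save_st(s); print(ph,json.dumps(rows(ph,seq)))
```

```text
6.825 th -0.765 [(0, -0.79), (1, -0.755), [0.6, 0.14, -0.06, 0.42]] phi_meas -0.1271 F [ 1.6 -8.4 -0.6]
6.875 th -0.7649 [(0, -0.793), (1, -0.754), [0.67, 0.21, -0.05, 0.49]] phi_meas -0.127 F [ 0.4 -8.5  0.3]
6.925 th -0.7644 [(0, -0.791), (1, -0.754), [0.64, 0.2, -0.04, 0.48]] phi_meas -0.127 F [-0.2 -8.4 -0.6]
[(185, [396.59, 183.25], [79, 46, 16, 16]), (150, [376.54, 224.43], [59, 87, 16, 16]), (82, [395.93, 131.88], [75, 0, 25, 8]), (68, [360.6, 211.19], [46, 76, 10, 11]), (60, [392.15, 233.45], [78, 99, 9, 10]), (15, [367.0, 130.47], [53, 0, 9, 3]), (11, [344.27, 149.55], [32, 18, 6, 4])]
[0.52648517 0.06063086 0.28051377]
-0.1 [{"slide": [0, 0.2, -0.0], "turn": 0}, {"slide": [0, 1.5, -0.1], "turn": 0}, {"slide": [0, 3.9, -0.3], "turn": 0}, {"slide": [0, 7.2, -0.5], "turn": 0}, {"slide": [0, 10.4, -0.6], "turn": 0}, {"slide": [0, 12.9, -0.6], "turn": 0}, {"slide": [0, 14.1, -0.6], "turn": 0}, {"slide": [0, 14.4, -0.6], "turn": 0}]
```

```bash
cat > refit.py <<'E'
from h import *
np.set_printoptions(precision=4,suppress=True); loadcams()
pts=[('scene',(329.3,265.7)),('scene',(364,292.7)),('scene',(417.7,255)),('top',(260.7,195.7)),('top',(334,181))]
cor=[(-.08,-.13),(.08,-.13),(.08,.13),(-.08,.13),(-.08,-.13)]
D=[(-.288,(392.85,182.27),(356.95,217.95)),(-.127,(396.59,183.25),(360.6,211.19))]
def res(v):
    g=v[:3];L,h,zl,xr,idx,ri=v[3:9];o={'scene':v[9:11],'top':v[11:13]};r=[]
    def add(n,P,uv,s): r.extend((proj(n,loc(g,[P]))[0]+o[n]-uv)/s)
    for (n,uv),c in zip(pts,cor): add(n,[*c,h],uv,1)
    add('top',rot(L,-.135,0,.123),(305.9,185.57),.4); add('scene',rot(L,-.135,0,.12),(341.24,179.97),.5)
    for p,l,b in D:
        t=np.arcsin(np.sin(L)+np.sin(p)-np.sin(-.288))-.65
        add('scene',rot(t,xr,.14,zl),l,.25); add('scene',rot(t,xr+v[13],0,.115),b,.25)
    t=L-.65
    add('top',rot(t,xr,.14,zl),(266.53,144.88),.5)
    add('top',rot(t,xr,0,.176),(334,138),1.);add('scene',rot(t,xr,0,.176),(346.7,213.5),1.)
    add('scene',rot(idx,xr-.022,0,ri),(378.06,171.12),.5)
    G=loc(g,[rot(L,0,0,.12)])[0]; ly=np.array([-np.sin(g[2]),np.cos(g[2])])
    r.append(ly@(G[:2]-[.5299,.0419])/.001 - ly@(loc(g,[[-.138,0,0]])[0][:2]-g[:2])/.001*0)
    r+=list(v[9:13]/.6)+[(h-.012)/.004,(zl-.02)/.02,(xr)/.02,(ri-.172)/.004,v[13]/.006]
    return np.array(r)
v0=np.append(np.load('fit.npy'),0)
s=least_squares(res,v0);print(s.x);print(s.fun.round(1))
print(np.sqrt(np.diag(np.linalg.inv(s.jac.T@s.jac))))
np.save('fit2.npy',s.x)
E
python3 refit.py
```

```text
[ 0.6598  0.0996  0.1793 -0.2835  0.0133  0.0325  0.0009  0.0544  0.1775
 -0.1698  0.4136 -0.1045 -0.0988 -0.001 ]
[-1.4  0.1 -0.4 -1.1 -0.3  1.2 -0.8 -0.5 -1.7  0.8  0.1 -1.5 -1.6 -0.3
  0.2 -0.   1.1 -2.7  1.2 -0.4 -1.   2.7  2.   2.3 -1.5 -0.8 -0.6 -0.3
  0.2  0.6  0.  -0.3  0.7 -0.2 -0.2  0.3  0.6  0.   1.4 -0.2]
[0.0018 0.0013 0.0062 0.008  0.0022 0.0018 0.0013 0.015  0.0019 0.4071
 0.292  0.3519 0.4934 0.0016]
```

Run:
```python
import cv2,numpy as np
from h import *
ims=[cv2.imread('pics/scene0.png'),cv2.imread('pics/s3.png')]
o=[]
for a in ims:
    rgb=a[:,:,::-1].copy(); h=cv2.cvtColor(rgb,cv2.COLOR_RGB2HSV).astype(int);H,S,V=h[...,0],h[...,1],h[...,2]
    m=(H>12)&(H<28)&(S>120)&(V>80)
    c=cv2.resize(a[165:240,335:413],None,fx=5,fy=5,interpolation=cv2.INTER_CUBIC)
    mm=cv2.resize(m[165:240,335:413].astype(np.uint8),None,fx=5,fy=5,interpolation=cv2.INTER_NEAREST)
    cs,_=cv2.findContours(mm,cv2.RETR_LIST,cv2.CHAIN_APPROX_NONE); cv2.drawContours(c,cs,-1,(255,0,255),1); o.append(c)
cv2.imwrite('pics/m.png',np.hstack(o))
```

```text
(no output)
```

View pics/m.png

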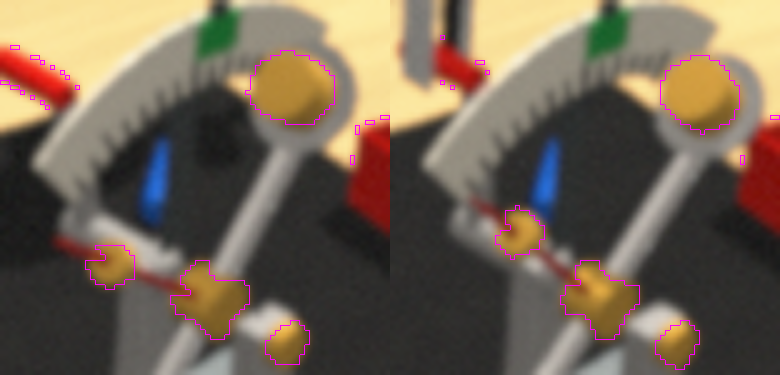

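```bash
python3 - <<'E'
s=open('h.py').read()
s=s.replace("    n,l,st,c=cv2","    if kind=='brass':\n        m=((H<28)|(H>172))&(S>110)&(V>60); m=cv2.resize(m.astype(np.uint8)*255,None,fx=3,fy=3,interpolation=cv2.INTER_LINEAR)>127\n        m=cv2.morphologyEx(m.astype(np.uint8),cv2.MORPH_OPEN,cv2.getStructuringElement(cv2.MORPH_ELLIPSE,(15,15)))\n        n,l,st,c=cv2.connectedComponentsWithStats(m)\n        return sorted([(int(st[i,4])//9,((c[i]-1)/3+[x0,y0]).round(2).tolist(),(st[i,:4]//3).tolist()) for i in range(1,n)],reverse=True)\n    n,l,st,c=cv2")
open('h.py','w').write(s)
E
python3 - <<'E'
from h import *
for n in('scene0','s3'):
    a=cv2.imread(f'pics/{n}.png')[:,:,::-1].copy(); print(blob(a,'brass',(340,140,402,250)))
E
```

```text
[(514, [359.78, 149.45], [0, 0, 49, 17]), (203, [392.82, 182.19], [44, 35, 18, 15]), (152, [376.28, 224.6], [29, 78, 16, 15]), (87, [344.28, 181.23], [0, 35, 11, 11]), (74, [356.51, 217.42], [11, 73, 10, 9]), (66, [392.05, 233.47], [48, 89, 9, 10])]
[(176, [373.85, 152.02], [20, 8, 29, 9]), (169, [395.56, 183.09], [48, 36, 14, 16]), (155, [376.23, 224.31], [29, 77, 16, 16]), (76, [348.49, 178.64], [4, 34, 11, 10]), (73, [360.58, 211.0], [16, 66, 9, 10]), (66, [392.05, 233.47], [48, 89, 9, 10])]
```

Run:
```python
from h import *
np.set_printoptions(precision=3,suppress=True); loadcams()
v=np.load('fit2.npy');g=v[:3]
for f,o in(((0.0009,.14,.0325),(3.77,1.06)),((0,0,.115),(4.07,-6.42)),((-.01,0,.115),(4.07,-6.42))):
  for t0 in(-.934,-.96,-.9):
    for d in(.161,.188): print(f,t0,d,proj('scene',loc(g,[rot(t0+d,*f)]))[0]-proj('scene',loc(g,[rot(t0,*f)]))[0],o)
a=cv2.imread('pics/s3.png')[:,:,::-1].copy(); print(blob(a,'brass',(310,125,425,300)))
```

```text
(0.0009, 0.14, 0.0325) -0.934 0.161 [4.012 0.896] (3.77, 1.06)
(0.0009, 0.14, 0.0325) -0.934 0.188 [4.627 1.151] (3.77, 1.06)
(0.0009, 0.14, 0.0325) -0.96 0.161 [4.103 0.719] (3.77, 1.06)
(0.0009, 0.14, 0.0325) -0.96 0.188 [4.735 0.946] (3.77, 1.06)
(0.0009, 0.14, 0.0325) -0.9 0.161 [3.889 1.125] (3.77, 1.06)
(0.0009, 0.14, 0.0325) -0.9 0.188 [4.482 1.417] (3.77, 1.06)
(0, 0, 0.115) -0.934 0.161 [ 3.145 -5.425] (4.07, -6.42)
(0, 0, 0.115) -0.934 0.188 [ 3.719 -6.305] (4.07, -6.42)
(0, 0, 0.115) -0.96 0.161 [ 3.064 -5.467] (4.07, -6.42)
(0, 0, 0.115) -0.96 0.188 [ 3.626 -6.356] (4.07, -6.42)
(0, 0, 0.115) -0.9 0.161 [ 3.248 -5.365] (4.07, -6.42)
(0, 0, 0.115) -0.9 0.188 [ 3.837 -6.231] (4.07, -6.42)
(-0.01, 0, 0.115) -0.934 0.161 [ 3.131 -5.402] (4.07, -6.42)
(-0.01, 0, 0.115) -0.934 0.188 [ 3.702 -6.278] (4.07, -6.42)
(-0.01, 0, 0.115) -0.96 0.161 [ 3.049 -5.443] (4.07, -6.42)
(-0.01, 0, 0.115) -0.96 0.188 [ 3.608 -6.329] (4.07, -6.42)
(-0.01, 0, 0.115) -0.9 0.161 [ 3.234 -5.341] (4.07, -6.42)
(-0.01, 0, 0.115) -0.9 0.188 [ 3.82  -6.203] (4.07, -6.42)
[(534, [415.86, 200.51], [94, 59, 21, 36]), (195, [397.53, 129.63], [75, 0, 26, 13]), (194, [396.5, 183.23], [78, 51, 17, 16]), (176, [373.85, 152.02], [50, 23, 29, 9]), (155, [376.23, 224.31], [59, 92, 16, 16]), (83, [365.35, 127.97], [48, 0, 14, 8]), (81, [326.22, 136.56], [12, 6, 9, 12]), (76, [348.49, 178.64], [34, 49, 11, 10]), (73, [360.58, 211.0], [46, 81, 9, 10]), (66, [392.05, 233.47], [78, 104, 9, 10]), (32, [421.05, 126.63], [106, 0, 8, 5])]
```

```bash
python3 - <<'E'
s=open('ctl.py').read()
s=s.replace("F=np.load('fit.npy')","F=np.load('fit2.npy')").replace("tau=.03,off=[-.6,0.]","tau=.017,w=.02,off=[0.,0.],dth=0.")
s=s.replace("return float(s.x[0]),","return float(s.x[0])+P['dth'],")
i=s.index("def knotf"); j=s.index("def sim")
s=s[:i]+'''def playf(K,ts,a0,tm=(),am=()):
    "lever angle on grid ts: lagged knots through play of half width w, tied to measured values"
    K=np.array(K); u=np.interp(ts-P['tau'],K[:,0],K[:,1]); a=np.empty(len(ts)); x=a0
    for i,c in enumerate(u): x=min(max(x,c-P['w']),c+P['w']); a[i]=x
    if len(tm): a=a+np.interp(ts,tm,np.array(am)-np.interp(tm,ts,a))
    return a
'''+s[j:]
s=s.replace("y/.12)),4)","y/.12)),4)").replace("        if th is not None: s['M']","        s['A'].append([t,float(np.arcsin(np.sin(s['phi0'])+y/.12))])\n        if th is not None: s['M']")
s+='''
def estimate(s,win,onstop):
    t1=s['A'][-1][0]+.05; a=s['A'][-1][1]
    if onstop: return a-P['stop'],0.,s.get('b',0.),t1,a
    M=np.array([m for m in s['M'] if m[0]>t1-win]); t0=M[0,0]; ts=np.arange(t0,t1+1e-6,DT)
    A=np.array([m for m in s['A'] if m[0]>=t0-1e-6]); ph=playf(s['K'],ts,A[0,1],A[:,0],A[:,1]); bp=s.get('b',0.)
    def r(x):
        o=sim(*x,ts,ph); return np.r_[(np.interp(M[:,0],ts,o[:,0])-M[:,1])/.004,(x[2]-bp)/.006]
    f=least_squares(r,[M[0,1],s.get('om0',0.),bp],x_scale=[.05,.2,.02]); o=sim(*f.x,ts,ph)
    print('est th %.3f om %.3f b %.4f res'%(o[-1,0],o[-1,1],f.x[2]),(f.fun[:-1]*4).round(0),'mrad'); s['b']=float(f.x[2])
    return o[-1,0],o[-1,1],s['b'],t1,a
def mpc(s,est,target,v=.25,N=3,ns=2,H=20):
    th,om,b,t1,a=est; tk=t1+.125*np.arange(1,H+1); tk[N:]+=.05*ns
    kt=np.r_[t1,tk[:N],tk[N-1]+.05*ns,tk[N:]]; ts=np.arange(t1,tk[-1],.02)
    ref=th+np.clip(target-th,-v*(ts-t1),v*(ts-t1)); wr=np.gradient(ref,ts); 
    def ph(x): return np.interp(ts-P['tau'],kt,np.r_[a,x[:N],x[N-1],x[N:]])
    def r(x):
        o=sim(th,om,b,ts,ph(x)); d=np.diff(np.r_[a,x])
        return np.r_[(o[:,0]-ref)/.08,(o[:,1]-wr)/.25,d/.03,np.diff(d)/.05]
    f=least_squares(r,np.full(H,a),bounds=(min(-.33,a-1e-3),max(.33,a+1e-3)),diff_step=1e-3,max_nfev=40,x_scale=.05)
    o=sim(th,om,b,ts,ph(f.x)); i=[0]+[int(k) for k in np.searchsorted(ts,tk[[N-1,N+2,N+6,-1]])-1]
    print('plan phi',f.x[:6].round(3),'th',o[i,0].round(3),'om max',abs(o[:,1]).max().round(2))
    pos=a; cmd=s['K'][-1][1]; c0=cmd; seq=[]
    for x in f.x[:N]:
        if abs(x-pos)>.0015: cmd=x+np.sign(x-pos)*P['w']; pos=x
        seq.append(float(cmd))
    s['pend']=seq; s['cmd']=seq[-1]; save_st(s); print(json.dumps(rows(c0,seq)))
def cycle(target,v=.25,N=3,ns=2,win=1.3,onstop=False,pic=None):
    s=load(); begin(s); q=snaps(s,ns); 
    if pic: save(q,pic)
    mpc(s,estimate(s,win,onstop),target,v,N,ns)
'''
open('ctl.py','w').write(s)
E
cat > cal.py <<'E'
from ctl import *
s=load(); S=sense(); s['pend']=[]; s['M']=[]; s['A']=[]; s['phi0']=-.2835
s['K']=[[S['clock'],s['K'][-1][1]]]   # commanded pose unchanged
P['dth']=0.; snaps(s,2); a=s['A'][-1][1]
P['dth']=a-.65-s['M'][-1][1]; json.dump({'dth':P['dth']},open('par.json','w')); print(P['dth'])
# next: sweep on the stop, actual -> about 0
c=s['K'][-1][1]; n=7;x=np.arange(1,n+1)/n; seq=c+.11*(10*x**3-15*x**4+6*x**5); s['pend']=seq.tolist(); s['M']=[];save_st(s); print(json.dumps(rows(c,seq)))
E
python3 cal.py
```

```text
6.975 th -0.7629 [(0, -0.785), (1, -0.754), [0.55, 0.08, 0.29, 0.59]] phi_meas -0.1223 F [-0.5 -9.   0.4]
7.025 th -0.7654 [(0, -0.79), (1, -0.755), [0.62, 0.1, 0.18, 0.58]] phi_meas -0.1224 F [ 0.8 -8.1 -0.3]
-0.007024584074775242
[{"slide": [0, 0.3, -0.0], "turn": 0}, {"slide": [0, 1.9, -0.2], "turn": 0}, {"slide": [0, 4.8, -0.4], "turn": 0}, {"slide": [0, 8.3, -0.5], "turn": 0}, {"slide": [0, 11.3, -0.6], "turn": 0}, {"slide": [0, 12.9, -0.6], "turn": 0}, {"slide": [0, 13.2, -0.6], "turn": 0}]
```

Call:
{"op": "step_arm", "data": {
  "rows": [
    {"slide": [0, 0.3, 0], "turn": 0},
    {"slide": [0, 1.9, -0.2], "turn": 0},
    {"slide": [0, 4.8, -0.4], "turn": 0},
    {"slide": [0, 8.3, -0.5], "turn": 0},
    {"slide": [0, 11.3, -0.6], "turn": 0},
    {"slide": [0, 12.9, -0.6], "turn": 0},
    {"slide": [0, 13.2, -0.6], "turn": 0}
  ]
}}

```text
clock: 7.95
ee_pos: [0.5241, 0.0735, 0.2823]
eef_rot: [-0.273, 3.129, -0.012]
wrist_force: [-1.4, -8.7, 3.8]
grip_width: 0.225
gripper_force: 30.0
```

Run:
```python
from ctl import *
s=load(); 
for k in s['K']: k[1]+=.0045
s['pend']=[p+.0045 for p in s['pend']]; begin(s); snaps(s,2)
est=estimate(s,1,True); print(est,s['K'][-1])
mpc(s,est,.05,v=.25)
```

```text
7.95 th -0.6655 [(0, -0.676), (1, -0.652), [0.49, 0.01, 0.56, 0.74]] phi_meas -0.0128 F [-1.4 -8.7  3.8]
8.0 th -0.6658 [(0, -0.677), (1, -0.652), [0.52, -0.0, 0.55, 0.75]] phi_meas -0.0126 F [-1.5 -7.9  4.2]
(-0.6625829130253348, 0.0, 0.0, 8.05, -0.012582913025334751) [8.05, 0.014499999999999996]
plan phi [0.02  0.051 0.09  0.109 0.115 0.114] th [-0.663 -0.57  -0.452 -0.329 -0.017] om max 0.3
[{"slide": [0, 3.0, 0.1], "turn": 0}, {"slide": [0, 6.8, 0.3], "turn": 0}, {"slide": [0, 11.4, 0.7], "turn": 0}]
```

Call:
{"op": "step_arm", "data": {
  "rows": [
    {"slide": [0, 3.0, 0.1], "turn": 0},
    {"slide": [0, 6.8, 0.3], "turn": 0},
    {"slide": [0, 11.4, 0.7], "turn": 0}
  ]
}}

```text
clock: 8.43
ee_pos: [0.5223, 0.0847, 0.2826]
eef_rot: [-0.272, 3.128, -0.012]
wrist_force: [-3.1, -7.9, 8.6]
grip_width: 0.225
gripper_force: 30.0
```

```bash
python3 -c "from ctl import *; cycle(.05)"
```

```text
8.425 th -0.5831 [(0, -0.587), (1, -0.572), [0.41, -0.08, 0.09, 0.28]] phi_meas 0.0816 F [-3.1 -7.9  8.6]
8.475 th -0.5713 [(0, -0.57), (1, -0.562), [0.41, -0.24, 0.11, 0.2]] phi_meas 0.0868 F [-2.6 -7.4  6.6]
est th -0.541 om 0.247 b -0.0039 res [ 0.  3. 15. 18.] mrad
plan phi [0.139 0.139 0.14  0.116 0.103 0.096] th [-0.541 -0.468 -0.36  -0.27   0.123] om max 0.67
[{"slide": [0, 5.9, 0.8], "turn": 0}, {"slide": [0, 5.9, 0.8], "turn": 0}, {"slide": [0, 5.9, 0.8], "turn": 0}]
```

```bash
python3 - <<'E'
s=open('ctl.py').read()
s=s.replace("np.full(H,a),bounds","np.clip(np.interp(tk,ts,ref-(P['G']*np.sin(ref)+b)/P['k']),-.32,.32),bounds").replace("max_nfev=40","max_nfev=150")
s=s.replace("'om max',","'cost %.1f nfev %d'%(f.cost,f.nfev),'om max',")
open('ctl.py','w').write(s)
E
python3 - <<'E'
from ctl import *
s=load(); s['pend_old']=None
# redo bookkeeping: cycle() saved s with pend = plan, K up to now
s['pend']=[]
A=s['A'][-1]; a=A[1]
for om in (0.,.12,.25):
    print(om); mpc(s,(a-.65 if om<.2 else -.555,om,-.004,A[0]+.05,a),.05)
E
```

```text
0.0
plan phi [0.121 0.13  0.129 0.124 0.117 0.11 ] th [-0.563 -0.474 -0.355 -0.229  0.051] cost 3.8 nfev 9 om max 0.27
[{"slide": [0, 3.7, 0.5], "turn": 0}, {"slide": [0, 4.8, 0.6], "turn": 0}, {"slide": [0, 4.8, 0.6], "turn": 0}]
0.12
plan phi [0.121 0.13  0.13  0.124 0.117 0.11 ] th [-0.563 -0.474 -0.355 -0.229  0.051] cost 3.2 nfev 9 om max 0.27
[{"slide": [0, 3.7, 0.5], "turn": 0}, {"slide": [0, 4.8, 0.6], "turn": 0}, {"slide": [0, 4.8, 0.6], "turn": 0}]
0.25
plan phi [0.124 0.127 0.125 0.117 0.112 0.107] th [-0.555 -0.464 -0.335 -0.198  0.023] cost 12.8 nfev 39 om max 0.3
[{"slide": [0, 4.1, 0.5], "turn": 0}, {"slide": [0, 4.4, 0.6], "turn": 0}, {"slide": [0, -0.6, -0.1], "turn": 0}]
```

Call:
{"op": "step_arm", "data": {
  "rows": [
    {"slide": [0, 3.7, 0.5], "turn": 0},
    {"slide": [0, 4.8, 0.6], "turn": 0},
    {"slide": [0, 4.8, 0.6], "turn": 0}
  ]
}}

```text
clock: 8.9
ee_pos: [0.5217, 0.0897, 0.2819]
eef_rot: [-0.273, 3.127, -0.011]
wrist_force: [-2.1, -7.4, 6.7]
grip_width: 0.227
gripper_force: 30.0
```

```bash
python3 -c "
from ctl import *
s=load(); c=s['K'][-1][1]; s['pend']=[float(np.arcsin(np.sin(c)+y/120)) for y in (3.7,4.8,4.8)]; save_st(s); cycle(.05)"
```

```text
8.9 th -0.4286 [(0, -0.442), (1, -0.411), [0.52, 0.29, -0.11, 0.41]] phi_meas 0.1242 F [-2.1 -7.4  6.7]
8.95 th -0.41 [(0, -0.426), (1, -0.391), [0.72, 0.25, -0.35, 0.24]] phi_meas 0.1243 F [-2.2 -7.6  5.3]
est th -0.392 om 0.386 b 0.0024 res [ 0.  3. 15. 18.  0. -1.] mrad
plan phi [0.037 0.01  0.019 0.036 0.046 0.047] th [-0.392 -0.261 -0.166 -0.052  0.049] cost 14.7 nfev 8 om max 0.41
[{"slide": [0, -15.8, -1.3], "turn": 0}, {"slide": [0, -19.1, -1.3], "turn": 0}, {"slide": [0, -13.2, -1.3], "turn": 0}]
```

Call:
{"op": "step_arm", "data": {
  "rows": [
    {"slide": [0, -15.8, -1.3], "turn": 0},
    {"slide": [0, -19.1, -1.3], "turn": 0},
    {"slide": [0, -13.2, -1.3], "turn": 0}
  ]
}}

```text
clock: 9.38
ee_pos: [0.5236, 0.0792, 0.2829]
eef_rot: [-0.274, 3.128, -0.002]
wrist_force: [-1.4, -4.8, 5.9]
grip_width: 0.227
gripper_force: 30.0
```

```bash
python3 -c "from ctl import *; cycle(.05)"
```

```text
9.375 th -0.3035 [(0, -0.318), (1, -0.283), [0.62, 0.38, -0.42, 0.22]] phi_meas 0.0348 F [-1.4 -4.8  5.9]
9.425 th -0.2965 [(0, -0.31), (1, -0.276), [0.64, 0.36, -0.4, 0.24]] phi_meas 0.038 F [-2.4 -2.4  6.3]
est th -0.284 om 0.155 b 0.0009 res [  0.  18. -14. -18.   2.   5.] mrad
plan phi [0.093 0.102 0.08  0.051 0.025 0.003] th [-0.284 -0.224 -0.083  0.033  0.05 ] cost 9.2 nfev 7 om max 0.32
[{"slide": [0, 8.8, 0.7], "turn": 0}, {"slide": [0, 9.9, 0.8], "turn": 0}, {"slide": [0, 2.5, 0.1], "turn": 0}]
```

Call:
{"op": "step_arm", "data": {
  "rows": [
    {"slide": [0, 8.8, 0.7], "turn": 0},
    {"slide": [0, 9.9, 0.8], "turn": 0},
    {"slide": [0, 2.5, 0.1], "turn": 0}
  ]
}}

```text
clock: 9.85
ee_pos: [0.5232, 0.083, 0.2828]
eef_rot: [-0.276, 3.127, 0.002]
wrist_force: [-3.0, 3.3, 4.9]
grip_width: 0.229
gripper_force: 30.0
```

```bash
python3 -c "from ctl import *; cycle(.05)"
```

```text
9.85 th -0.2753 [(0, -0.287), (1, -0.255), [0.4, 0.41, -0.17, 0.49]] phi_meas 0.0666 F [-3.   3.3  4.9]
9.9 th -0.2748 [(0, -0.281), (1, -0.259), [0.49, 0.22, -0.25, 0.18]] phi_meas 0.0631 F [-2.  -0.1  6.1]
est th -0.272 om 0.032 b -0.0012 res [ 2. -2.  1. -0. -1.  1.] mrad
plan phi [0.139 0.145 0.108 0.064 0.029 0.003] th [-0.272 -0.234 -0.078  0.038  0.05 ] cost 19.9 nfev 8 om max 0.36
[{"slide": [0, 11.8, 1.3], "turn": 0}, {"slide": [0, 12.5, 1.4], "turn": 0}, {"slide": [0, 3.3, 0.2], "turn": 0}]
```

```bash
python3 - <<'E'
s=open('ctl.py').read()
i=s.index("def mpc"); j=s.index("def cycle")
s=s[:i]+'''def mpc(s,est,target,v=.25,N=3,ns=2,H=6,lo=-.33):
    th,om,b,t1,a=est; T=.125*N+.05*ns; ts=np.arange(t1,t1+H*T,.0125)
    kt=np.r_[t1,np.ravel([[t1+T*i+.125*(N-1),t1+T*(i+1)] for i in range(H)])]
    ref=th+np.clip(target-th,-v*(ts-t1),v*(ts-t1)); wr=np.gradient(ref,ts)
    def ph(x): return np.interp(ts-P['tau'],kt,np.r_[a,np.repeat(x,2)])
    def r(x):
        o=sim(th,om,b,ts,ph(x)); d=np.diff(np.r_[a,x])
        return np.r_[(o[:,0]-ref)/.08,(o[:,1]-wr)/.25,d/.03]
    x0=np.clip(np.interp(t1+T*(np.arange(H)+.5),ts,ref-(P['G']*np.sin(ref)+b)/P['k']),lo+.01,.32)
    f=least_squares(r,x0,bounds=(lo,.33),diff_step=1e-3,max_nfev=150,x_scale=.05)
    o=sim(th,om,b,ts,ph(f.x)); i=np.searchsorted(ts,t1+T*np.arange(H+1)-.02); i[0]=0
    print('plan phi',f.x.round(3),'th',o[i,0].round(3),'om',o[i,1].round(2),'cost %.1f'%f.cost)
    u=f.x[0]; c0=s['K'][-1][1]; c1=u+np.clip((u-a)/.01,-1,1)*P['w']
    seq=[float(c0+(c1-c0)*min(1,(k+1)/(N-1))) for k in range(N)]
    s['pend']=seq; save_st(s); print('a %.3f c0 %.3f c1 %.3f'%(a,c0,c1)); print(json.dumps(rows(c0,seq)))
'''+s[j:]
open('ctl.py','w').write(s)
json.dump({'dth':-.007,'w':.012},open('par.json','w'))
E
python3 - <<'E'
from ctl import *
s=load(); s['pend']=[]
mpc(s,(-.272,.032,-.0012,s['K'][-1][0],s['A'][-1][1]),.05)
E
```

```text
plan phi [ 0.142  0.003 -0.044 -0.013 -0.006 -0.007] th [-0.272 -0.222 -0.056  0.043  0.053  0.05   0.05 ] om [ 0.03  0.28  0.3   0.09 -0.   -0.    0.  ] cost 42.8
a 0.063 c0 0.060 c1 0.162
[{"slide": [0, 6.1, 0.5], "turn": 0}, {"slide": [0, 12.2, 1.4], "turn": 0}, {"slide": [0, 12.2, 1.4], "turn": 0}]Traceback (most recent call last):
  File "<stdin>", line 20, in <module>
NameError: name 'json' is not defined. Did you forget to import 'json'?
```

Call:
{"op": "step_arm", "data": {
  "rows": [
    {"slide": [0, 5.5, 0.5], "turn": 0},
    {"slide": [0, 11.0, 1.2], "turn": 0},
    {"slide": [0, 11.0, 1.2], "turn": 0}
  ]
}}

```text
clock: 10.32
ee_pos: [0.5219, 0.091, 0.2821]
eef_rot: [-0.274, 3.126, -0.008]
wrist_force: [-1.0, -4.6, 7.6]
grip_width: 0.224
gripper_force: 30.0
```

```bash
echo '{"dth":-0.007,"w":0.012}'>par.json; python3 -c "
from ctl import *
s=load(); c=s['K'][-1][1]; s['pend']=[float(np.arcsin(np.sin(c)+y/120)) for y in (5.5,11,11)]; save_st(s); cycle(.05,v=.2)"
```

```text
10.325 th -0.2367 [(1, -0.23), [0.22, 0.28]] phi_meas 0.1346 F [-1.  -4.6  7.6]
10.375 th -0.2217 [(1, -0.215), [0.23, 0.3]] phi_meas 0.1345 F [-1.1 -5.   6.5]
est th -0.210 om 0.291 b -0.0003 res [ 1. -1. -2.  2.  2. -2.] mrad
plan phi [-0.028  0.011 -0.03  -0.017 -0.011 -0.012] th [-0.21  -0.064 -0.004  0.045  0.053  0.05   0.05 ] om [ 0.29  0.2   0.12  0.05 -0.   -0.    0.  ] cost 34.4
a 0.135 c0 0.152 c1 -0.040
[{"slide": [0, -11.5, -1.2], "turn": 0}, {"slide": [0, -23.0, -1.3], "turn": 0}, {"slide": [0, -23.0, -1.3], "turn": 0}]
```

```bash
python3 - <<'E'
s=open('h.py').read()
s=s.replace("if kind=='brass':\n        m=((H<28)|(H>172))&(S>110)&(V>60);","if kind in('brass','load'):\n        m=((H<28)|(H>172))&(S>110)&(V>60) if kind=='brass' else (H>11)&(H<28)&(S>115)&(V>70);")
s=s.replace("m={'red'","m={'load':H>0,'red'")
open('h.py','w').write(s)
s=open('ctl.py').read()
s=s.replace("L=[b[1] for b in B if b[0]>110 and b[0]<300]","L=[b[1] for b in blob(img,'load',(310,125,425,300)) if 110<b[0]<300]")
open('ctl.py','w').write(s)
E
python3 -c "
from ctl import *
a=cv2.imread('pics/s3.png')[:,:,::-1].copy();print(measure(a))"
```

```text
(-0.7684584851121337, [(0, -0.786), (1, -0.752), [0.62, 0.09, 0.27, 0.64]])
```

Call:
{"op": "step_arm", "data": {
  "rows": [
    {"slide": [0, -11.5, -1.2], "turn": 0},
    {"slide": [0, -23.0, -1.3], "turn": 0},
    {"slide": [0, -23.0, -1.3], "turn": 0}
  ]
}}

```text
clock: 10.8
ee_pos: [0.5252, 0.0725, 0.2833]
eef_rot: [-0.275, 3.127, 0.008]
wrist_force: [-2.7, 2.4, 7.6]
grip_width: 0.23
gripper_force: 30.0
```

```bash
python3 -c "from ctl import *; cycle(.05,v=.2,pic='c1.png')"
```

```text
10.8 th -0.1006 [(0, -0.094), (1, -0.093), [0.57, -0.07, 0.25, 0.42]] phi_meas -0.0228 F [-2.7  2.4  7.6]
10.85 th -0.0929 [(0, -0.084), (1, -0.088), [0.59, -0.13, 0.31, 0.41]] phi_meas -0.0226 F [-1.1  2.9  7.3]
est th -0.085 om 0.124 b -0.0025 res [-2.  2.  2. -3. -0.  1.] mrad
plan phi [ 0.066 -0.028 -0.008 -0.    -0.001 -0.002] th [-0.085 -0.046  0.034  0.051  0.05   0.05   0.05 ] om [ 0.12  0.16  0.09  0.01 -0.    0.    0.  ] cost 27.3
a -0.023 c0 -0.040 c1 0.078
[{"slide": [0, 7.1, -0.1], "turn": 0}, {"slide": [0, 14.2, 0.3], "turn": 0}, {"slide": [0, 14.2, 0.3], "turn": 0}]
```

Call:
{"op": "step_arm", "data": {
  "rows": [
    {"slide": [0, 7.1, -0.1], "turn": 0},
    {"slide": [0, 14.2, 0.3], "turn": 0},
    {"slide": [0, 14.2, 0.3], "turn": 0}
  ]
}}

```text
clock: 11.28
ee_pos: [0.5234, 0.0827, 0.2833]
eef_rot: [-0.274, 3.126, -0.008]
wrist_force: [-1.6, -4.3, 7.8]
grip_width: 0.224
gripper_force: 30.0
```

```bash
python3 -c "from ctl import *; cycle(.05,v=.15,pic='c2.png')"
```

```text
11.275 th -0.0419 [(0, -0.034), (1, -0.036), [0.8, -0.09, 0.17, 0.26]] phi_meas 0.0633 F [-1.6 -4.3  7.8]
11.325 th -0.0342 [(0, -0.027), (1, -0.028), [0.64, -0.07, 0.19, 0.31]] phi_meas 0.0632 F [-1.1 -3.9  6.8]
est th -0.023 om 0.221 b -0.0008 res [ 3. -3. -1.  2. -1.  0.] mrad
plan phi [-0.073 -0.014 -0.005 -0.009 -0.01  -0.01 ] th [-0.023  0.072  0.064  0.051  0.05   0.05   0.05 ] om [ 0.22  0.07 -0.04 -0.01  0.    0.   -0.  ] cost 18.2
a 0.063 c0 0.078 c1 -0.085
[{"slide": [0, -9.7, -0.4], "turn": 0}, {"slide": [0, -19.5, 0.1], "turn": 0}, {"slide": [0, -19.5, 0.1], "turn": 0}]
```

Call:
{"op": "step_arm", "data": {
  "rows": [
    {"slide": [0, -9.7, -0.4], "turn": 0},
    {"slide": [0, -19.5, 0.1], "turn": 0},
    {"slide": [0, -19.5, 0.1], "turn": 0}
  ]
}}

```text
clock: 11.75
ee_pos: [0.5261, 0.0672, 0.2827]
eef_rot: [-0.275, 3.127, 0.008]
wrist_force: [-1.7, 3.7, 6.0]
grip_width: 0.227
gripper_force: 30.0
```

```bash
python3 -c "
from ctl import *; cycle(.05,v=.15,pic='c3.png')
a=cv2.imread('pics/c3.png'); cv2.imwrite('pics/c3c.png',cv2.resize(a[150:240,335:425],None,fx=6,fy=6,interpolation=cv2.INTER_CUBIC))
th=load()['M'][-1][1]
for z in (.115,.17,.176): print(z,proj('scene',loc(g,[rot(th-P['dth'],XR,0,z)]))+OFF)
"
```

```text
11.75 th 0.0488 [(0, 0.054), (1, 0.058), [0.87, 0.06, 0.21, 0.66]] phi_meas -0.0673 F [-1.7  3.7  6. ]
11.8 th 0.0478 [(0, 0.055), (1, 0.054), [0.75, -0.03, 0.23, 0.45]] phi_meas -0.0672 F [-1.6  2.8  6.4]
est th 0.050 om -0.001 b -0.0029 res [-2.  2. -0. -0. -2.  2.] mrad
plan phi [ 0.037 -0.001 -0.003  0.     0.001  0.   ] th [0.05  0.024 0.04  0.049 0.05  0.05  0.05 ] om [-0.   -0.    0.03  0.01 -0.   -0.    0.  ] cost 10.5
a -0.067 c0 -0.085 c1 0.049
[{"slide": [0, 8.0, -0.4], "turn": 0}, {"slide": [0, 16.0, -0.3], "turn": 0}, {"slide": [0, 16.0, -0.3], "turn": 0}]
0.115 [[381.2398931  192.65381232]]
0.17 [[383.43663969 176.42407232]]
0.176 [[383.68149146 174.61508784]]
```

View pics/c3c.png

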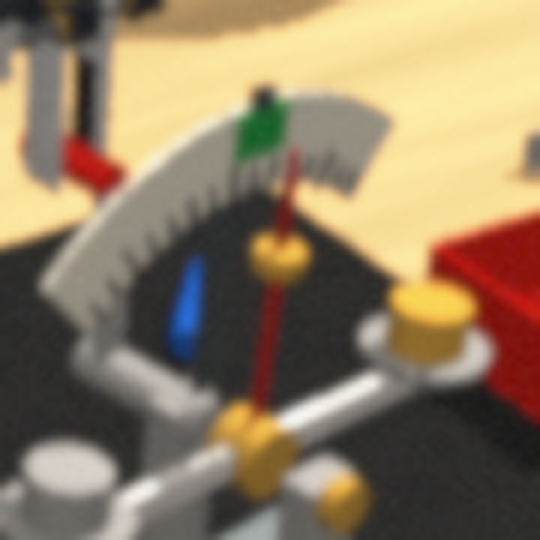

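Call:
{"op": "step_arm", "data": {
  "rows": [
    {"slide": [0, 8.0, -0.4], "turn": 0},
    {"slide": [0, 16.0, -0.3], "turn": 0},
    {"slide": [0, 16.0, -0.3], "turn": 0}
  ]
}}

```text
clock: 12.22
ee_pos: [0.5241, 0.0796, 0.2832]
eef_rot: [-0.275, 3.126, -0.007]
wrist_force: [0.3, -3.6, 6.9]
grip_width: 0.223
gripper_force: 30.0
```

```bash
sed -i 's#d/.03\]#d/.05]#' ctl.py; python3 -c "from ctl import *; cycle(.06,v=.15)"
```

```text
12.225 th 0.0397 [(0, 0.05), (1, 0.043), [0.52, -0.1, 0.31, 0.42]] phi_meas 0.0371 F [ 0.3 -3.6  6.9]
12.275 th 0.0436 [(0, 0.05), (1, 0.052), [0.52, 0.03, 0.18, 0.52]] phi_meas 0.0371 F [-0.9 -3.8  6.3]
est th 0.045 om 0.069 b -0.0012 res [ 1. -1. -3.  3.  1. -1.] mrad
plan phi [-0.053 -0.002 -0.01  -0.011 -0.011 -0.011] th [0.045 0.082 0.063 0.06  0.06  0.06  0.06 ] om [ 0.07  0.   -0.02 -0.   -0.   -0.    0.  ] cost 5.8
a 0.037 c0 0.049 c1 -0.065
[{"slide": [0, -6.8, -0.1], "turn": 0}, {"slide": [0, -13.6, 0.1], "turn": 0}, {"slide": [0, -13.6, 0.1], "turn": 0}]
```

Call:
{"op": "step_arm", "data": {
  "rows": [
    {"slide": [0, -6.8, -0.1], "turn": 0},
    {"slide": [0, -13.6, 0.1], "turn": 0},
    {"slide": [0, -13.6, 0.1], "turn": 0}
  ]
}}

```text
clock: 12.7
ee_pos: [0.5258, 0.0702, 0.2828]
eef_rot: [-0.276, 3.126, 0.009]
wrist_force: [-2.2, 4.4, 7.4]
grip_width: 0.225
gripper_force: 30.0
```

```bash
python3 -c "from ctl import *; cycle(.06,v=.15)"
```

```text
12.7 th 0.0551 [(0, 0.064), (1, 0.059), [0.76, -0.06, 0.25, 0.38]] phi_meas -0.0426 F [-2.2  4.4  7.4]
12.75 th 0.0553 [(0, 0.063), (1, 0.062), [0.68, -0.01, 0.23, 0.49]] phi_meas -0.0425 F [-2.7  2.7  7. ]
est th 0.051 om -0.082 b -0.0037 res [-3.  4.  1. -3.  1. -1.] mrad
plan phi [ 0.064 -0.015  0.001  0.002  0.002  0.002] th [0.051 0.015 0.053 0.059 0.06  0.06  0.06 ] om [-0.08  0.03  0.04  0.    0.    0.   -0.  ] cost 16.5
a -0.043 c0 -0.065 c1 0.076
[{"slide": [0, 8.5, -0.3], "turn": 0}, {"slide": [0, 16.9, 0.1], "turn": 0}, {"slide": [0, 16.9, 0.1], "turn": 0}]
```

Run:
```python
from ctl import *
s=load()
for G,k in((.256,.2),(.266,.2),(.246,.2)):
  P['G']=G
  for w in (.9,1.3,1.8,2.4,3.2):
    s['b']=-.002; print(G,w); estimate(s,w,False)
```

```text
0.256 0.9
est th 0.051 om -0.081 b -0.0036 res [ 2. -2.  1. -1.] mrad
0.256 1.3
est th 0.051 om -0.082 b -0.0037 res [-3.  4.  1. -3.  1. -1.] mrad
0.256 1.8
est th 0.054 om -0.049 b -0.0025 res [-1. -1.  2.  7. -3. -7.  2.  1.] mrad
0.256 2.4
est th 0.054 om -0.047 b -0.0024 res [-2.  2. -1. -1.  2.  7. -3. -7.  2.  1.] mrad
0.256 3.2
est th 0.057 om -0.031 b -0.0021 res [ -3.   1.   2.  -3.   5.   8.  -2.  -2.  -1.   4.  -6. -10.   3.   3.] mrad
0.266 0.9
est th 0.051 om -0.076 b -0.0038 res [ 2. -2.  1. -1.] mrad
0.266 1.3
est th 0.051 om -0.081 b -0.0042 res [-3.  4.  1. -3.  1. -1.] mrad
0.266 1.8
est th 0.054 om -0.047 b -0.0029 res [-1. -1.  2.  7. -3. -7.  2.  1.] mrad
0.266 2.4
est th 0.055 om -0.038 b -0.0026 res [-3.  2.  1.  1.  2.  6. -4. -9.  2.  2.] mrad
0.266 3.2
est th 0.063 om 0.006 b -0.0016 res [ -8.  -1.  11.   6.  11.  13.  -3.  -4.  -8.  -3. -12. -16.   5.   7.] mrad
0.246 0.9
est th 0.050 om -0.086 b -0.0033 res [ 2. -2.  1. -1.] mrad
0.246 1.3
est th 0.051 om -0.084 b -0.0032 res [-3.  4.  1. -3.  1. -1.] mrad
0.246 1.8
est th 0.054 om -0.051 b -0.0021 res [-1. -1.  2.  7. -3. -7.  2.  1.] mrad
0.246 2.4
est th 0.053 om -0.057 b -0.0022 res [-1.  2. -3. -3.  3.  8. -2. -6.  2.  0.] mrad
0.246 3.2
est th 0.050 om -0.072 b -0.0025 res [  4.   5.  -8. -13.  -1.   2.  -0.  -0.   6.  12.   1.  -4.   0.  -2.] mrad
```

Call:
{"op": "step_arm", "data": {
  "rows": [
    {"slide": [0, 7.3, -0.2], "turn": 0},
    {"slide": [0, 14.6, -0.1], "turn": 0},
    {"slide": [0, 14.6, -0.1], "turn": 0}
  ]
}}

```text
clock: 13.18
ee_pos: [0.524, 0.0805, 0.2832]
eef_rot: [-0.274, 3.125, -0.007]
wrist_force: [-0.9, -3.9, 6.4]
grip_width: 0.224
gripper_force: 30.0
```

```bash
python3 -c "
from ctl import *
s=load(); s['b']=-.0025; c=s['K'][-1][1]; s['pend']=[float(np.arcsin(np.sin(c)+y/120)) for y in (7.3,14.6,14.6)]; save_st(s); cycle(.06,v=.15,win=1.8)"
```

```text
13.175 th 0.035 [(0, 0.042), (1, 0.042), [0.47, -0.01, 0.18, 0.39]] phi_meas 0.045 F [-0.9 -3.9  6.4]
13.225 th 0.0347 [(0, 0.044), (1, 0.038), [0.54, -0.1, 0.27, 0.33]] phi_meas 0.0449 F [-1.9 -4.   7.2]
est th 0.035 om 0.043 b -0.0024 res [-1.  4. -3. -7.  5.  5. -2. -1.] mrad
plan phi [-0.03  -0.001 -0.004 -0.005 -0.005 -0.005] th [0.035 0.067 0.061 0.06  0.06  0.06  0.06 ] om [ 0.04  0.02 -0.01 -0.    0.   -0.    0.  ] cost 3.1
a 0.045 c0 0.057 c1 -0.042
[{"slide": [0, -5.9, -0.2], "turn": 0}, {"slide": [0, -11.9, -0.1], "turn": 0}, {"slide": [0, -11.9, -0.1], "turn": 0}]
```

Call:
{"op": "step_arm", "data": {
  "rows": [
    {"slide": [0, -5.5, -0.2], "turn": 0},
    {"slide": [0, -11.0, -0.1], "turn": 0},
    {"slide": [0, -11.0, -0.1], "turn": 0}
  ]
}}

```text
clock: 13.65
ee_pos: [0.5251, 0.0738, 0.2832]
eef_rot: [-0.276, 3.126, 0.009]
wrist_force: [-1.8, 4.2, 7.3]
grip_width: 0.226
gripper_force: 30.0
```

```bash
python3 -c "
from ctl import *
s=load(); c=s['K'][-1][1]; s['pend']=[float(np.arcsin(np.sin(c)+y/120)) for y in (-5.5,-11,-11)]; save_st(s); cycle(.06,v=.15,win=1.5)"
```

```text
13.65 th 0.0709 [(0, 0.08), (1, 0.075), [0.83, -0.05, 0.15, 0.15]] phi_meas -0.0122 F [-1.8  4.2  7.3]
13.7 th 0.0751 [(0, 0.082), (1, 0.082), [0.88, 0.01, 0.19, 0.46]] phi_meas -0.012 F [-2.4  3.9  7.6]
est th 0.083 om 0.114 b -0.0023 res [-3.  5.  5. -5. -5.  0.  2.] mrad
plan phi [-0.06   0.012 -0.005 -0.006 -0.005 -0.005] th [0.083 0.107 0.067 0.061 0.06  0.06  0.06 ] om [ 0.11 -0.05 -0.04 -0.   -0.   -0.    0.  ] cost 18.6
a -0.012 c0 -0.035 c1 -0.072
[{"slide": [0, -2.2, 0.1], "turn": 0}, {"slide": [0, -4.5, 0.2], "turn": 0}, {"slide": [0, -4.5, 0.2], "turn": 0}]
```

Call:
{"op": "step_arm", "data": {
  "rows": [
    {"slide": [0, -3.0, 0.1], "turn": 0},
    {"slide": [0, -5.5, 0.3], "turn": 0},
    {"slide": [0, -5.5, 0.3], "turn": 0}
  ]
}}

```text
clock: 14.12
ee_pos: [0.5259, 0.0694, 0.2828]
eef_rot: [-0.277, 3.126, 0.012]
wrist_force: [-3.1, 5.1, 6.7]
grip_width: 0.224
gripper_force: 30.0
```

```bash
sed -i "s#1,1)\*P\['w'\]#1,1)*np.clip(.023-.11*abs(u-a),.012,.022)#; s#P\['w'\],c+P#P['w'],c+P#" ctl.py; python3 -c "
from ctl import *
s=load(); c=s['K'][-1][1]; s['pend']=[float(np.arcsin(np.sin(c)+y/120)) for y in (-3,-5.5,-5.5)]; save_st(s); cycle(.06,v=.15,win=1.5)"
```

```text
14.125 th 0.0981 [(0, 0.103), (1, 0.109), [0.94, 0.12, 0.08, 0.52]] phi_meas -0.0497 F [-3.1  5.1  6.7]
14.175 th 0.0972 [(0, 0.105), (1, 0.103), [0.93, 0.02, 0.23, 0.55]] phi_meas -0.0496 F [-1.7  5.4  7.4]
est th 0.093 om -0.079 b -0.0032 res [ 1. -2. -1.  1.  2.  0. -1.] mrad
plan phi [ 0.031 -0.005 -0.001 -0.001 -0.001 -0.001] th [0.093 0.051 0.058 0.06  0.06  0.06  0.06 ] om [-0.08 -0.02  0.01  0.   -0.    0.   -0.  ] cost 3.0
a -0.050 c0 -0.081 c1 0.046
[{"slide": [0, 7.6, -0.4], "turn": 0}, {"slide": [0, 15.2, -0.3], "turn": 0}, {"slide": [0, 15.2, -0.3], "turn": 0}]
```

Call:
{"op": "step_arm", "data": {
  "rows": [
    {"slide": [0, 7.6, -0.4], "turn": 0},
    {"slide": [0, 15.2, -0.3], "turn": 0},
    {"slide": [0, 15.2, -0.3], "turn": 0}
  ]
}}

```text
clock: 14.6
ee_pos: [0.5242, 0.0795, 0.2831]
eef_rot: [-0.274, 3.126, -0.006]
wrist_force: [-0.8, -4.6, 7.6]
grip_width: 0.228
gripper_force: 30.0
```

```bash
python3 -c "from ctl import *; cycle(.06,v=.15,win=1.5)"
```

```text
14.6 th 0.0705 [(0, 0.078), [0.55, 0.01]] phi_meas 0.0358 F [-0.8 -4.6  7.6]
14.65 th 0.0701 [(0, 0.08), (1, 0.073), [0.69, -0.08, 0.31, 0.46]] phi_meas 0.0359 F [-1.2 -4.7  8.4]
est th 0.072 om 0.047 b -0.0022 res [ 1. -2. -2.  2.  2. -1. -0.] mrad
plan phi [-0.056  0.008 -0.005 -0.006 -0.006 -0.006] th [0.072 0.098 0.066 0.061 0.06  0.06  0.06 ] om [ 0.05 -0.03 -0.04 -0.   -0.   -0.    0.  ] cost 11.9
a 0.036 c0 0.046 c1 -0.069
[{"slide": [0, -6.8, -0.1], "turn": 0}, {"slide": [0, -13.7, 0.2], "turn": 0}, {"slide": [0, -13.7, 0.2], "turn": 0}]
```

Call:
{"op": "step_arm", "data": {
  "rows": [
    {"slide": [0, -6.8, -0.1], "turn": 0},
    {"slide": [0, -13.7, 0.2], "turn": 0},
    {"slide": [0, -13.7, 0.2], "turn": 0}
  ]
}}

```text
clock: 15.08
ee_pos: [0.5259, 0.0698, 0.2827]
eef_rot: [-0.276, 3.126, 0.009]
wrist_force: [-2.0, 3.4, 8.9]
grip_width: 0.226
gripper_force: 30.0
```

```bash
python3 -c "from ctl import *; cycle(.055,v=.15,win=1.5)"
```

```text
15.075 th 0.0913 [(0, 0.1), (1, 0.096), [0.66, -0.03, 0.21, 0.37]] phi_meas -0.0456 F [-2.   3.4  8.9]
15.125 th 0.0909 [(0, 0.1), (1, 0.095), [0.78, -0.03, 0.24, 0.42]] phi_meas -0.0456 F [-0.8  4.3  8.7]
est th 0.092 om -0.019 b -0.0028 res [-2.  4.  4. -4. -4.  0.  1.] mrad
plan phi [ 0.004  0.002 -0.001 -0.001 -0.001 -0.001] th [0.092 0.066 0.056 0.055 0.055 0.055 0.055] om [-0.02 -0.04 -0.01 -0.   -0.   -0.    0.  ] cost 3.4
a -0.046 c0 -0.069 c1 0.021
[{"slide": [0, 5.4, -0.2], "turn": 0}, {"slide": [0, 10.8, -0.3], "turn": 0}, {"slide": [0, 10.8, -0.3], "turn": 0}]
```

Call:
{"op": "step_arm", "data": {
  "rows": [
    {"slide": [0, 5.4, -0.2], "turn": 0},
    {"slide": [0, 10.8, -0.3], "turn": 0},
    {"slide": [0, 10.8, -0.3], "turn": 0}
  ]
}}

```text
clock: 15.55
ee_pos: [0.5247, 0.0764, 0.2829]
eef_rot: [-0.274, 3.126, -0.007]
wrist_force: [-0.6, -4.7, 5.7]
grip_width: 0.224
gripper_force: 30.0
```

```bash
python3 -c "from ctl import *; cycle(.055,v=.15,win=1.5)"
```

```text
15.55 th 0.0747 [(0, 0.082), (1, 0.082), [0.89, 0.02, 0.1, 0.28]] phi_meas 0.0101 F [-0.6 -4.7  5.7]
15.6 th 0.0741 [(0, 0.082), (1, 0.08), [0.86, -0.02, 0.15, 0.25]] phi_meas 0.01 F [-1.4 -4.7  7.3]
est th 0.071 om -0.020 b -0.0027 res [ 2. -4. -4.  3.  4. -0. -1.] mrad
plan phi [-0.013  0.003 -0.001 -0.002 -0.002 -0.002] th [0.071 0.069 0.057 0.055 0.055 0.055 0.055] om [-0.02 -0.02 -0.01 -0.   -0.   -0.    0.  ] cost 2.5
a 0.010 c0 0.021 c1 -0.034
[{"slide": [0, -3.3, -0.0], "turn": 0}, {"slide": [0, -6.6, 0.0], "turn": 0}, {"slide": [0, -6.6, 0.0], "turn": 0}]
```

Settling well.

Call:
{"op": "step_arm", "data": {
  "rows": [
    {"slide": [0, -3.3, 0], "turn": 0},
    {"slide": [0, -6.6, 0], "turn": 0},
    {"slide": [0, -6.6, 0], "turn": 0}
  ]
}}

```text
clock: 16.02
ee_pos: [0.5254, 0.0726, 0.2829]
eef_rot: [-0.275, 3.126, 0.004]
wrist_force: [-1.0, 2.4, 7.7]
grip_width: 0.227
gripper_force: 30.0
```

```bash
python3 -c "from ctl import *; cycle(.055,v=.15,win=1.5)"
```

```text
16.025 th 0.0731 [(0, 0.083), (1, 0.075), [0.88, -0.09, 0.2, 0.12]] phi_meas -0.022 F [-1.   2.4  7.7]
16.075 th 0.0739 [(0, 0.082), (1, 0.079), [0.75, -0.03, 0.22, 0.39]] phi_meas -0.0221 F [-1.1  1.1  6.6]
est th 0.073 om -0.016 b -0.0024 res [-1.  2.  3. -2. -3.  1.  0.] mrad
plan phi [-0.001 -0.002 -0.004 -0.004 -0.004 -0.004] th [0.073 0.061 0.056 0.055 0.055 0.055 0.055] om [-0.02 -0.02 -0.   -0.   -0.   -0.    0.  ] cost 1.9
a -0.022 c0 -0.034 c1 0.020
[{"slide": [0, 3.2, -0.1], "turn": 0}, {"slide": [0, 6.4, -0.0], "turn": 0}, {"slide": [0, 6.4, -0.0], "turn": 0}]
```

Call:
{"op": "step_arm", "data": {
  "rows": [
    {"slide": [0, 3.2, -0.1], "turn": 0},
    {"slide": [0, 6.2, 0], "turn": 0},
    {"slide": [0, 6.2, 0], "turn": 0}
  ]
}}

```text
clock: 16.5
ee_pos: [0.5248, 0.076, 0.2829]
eef_rot: [-0.274, 3.126, -0.006]
wrist_force: [0.1, -4.2, 7.3]
grip_width: 0.221
gripper_force: 30.0
```

```bash
python3 -c "from ctl import *; cycle(.055,v=.15,win=1.5,pic='c5.png')"
```

```text
16.5 th 0.0648 [(0, 0.073), (1, 0.07), [0.5, -0.04, 0.27, 0.51]] phi_meas 0.0069 F [ 0.1 -4.2  7.3]
16.55 th 0.0605 [(0, 0.067), (1, 0.069), [0.56, 0.03, 0.19, 0.54]] phi_meas 0.0067 F [ 0.6 -4.5  6. ]
est th 0.061 om -0.008 b -0.0025 res [ 1. -2. -2.  3.  2. -2.  1.] mrad
plan phi [-0.01  -0.001 -0.003 -0.003 -0.003 -0.003] th [0.061 0.062 0.056 0.055 0.055 0.055 0.055] om [-0.01 -0.01 -0.01 -0.   -0.   -0.    0.  ] cost 0.9
a 0.007 c0 0.020 c1 -0.031
[{"slide": [0, -3.1, -0.0], "turn": 0}, {"slide": [0, -6.1, 0.0], "turn": 0}, {"slide": [0, -6.1, 0.0], "turn": 0}]
```

Call:
{"op": "step_arm", "data": {
  "rows": [
    {"slide": [0, -3.1, 0], "turn": 0},
    {"slide": [0, -6.1, 0], "turn": 0},
    {"slide": [0, -6.1, 0], "turn": 0}
  ]
}}

```text
clock: 16.98
ee_pos: [0.5254, 0.0727, 0.2829]
eef_rot: [-0.275, 3.126, 0.004]
wrist_force: [-0.4, 0.6, 7.6]
grip_width: 0.224
gripper_force: 30.0
```

```bash
python3 -c "from ctl import *; cycle(.055,v=.15,win=1.5)"
```

```text
16.975 th 0.0622 [(0, 0.069), [0.61, 0.01]] phi_meas -0.0214 F [-0.4  0.6  7.6]
17.025 th 0.0606 [(0, 0.068), (1, 0.066), [0.64, -0.02, 0.26, 0.52]] phi_meas -0.0213 F [-0.8  1.2  7.8]
est th 0.060 om -0.031 b -0.0023 res [-1.  2.  1. -3.  0. -0.  1.] mrad
plan phi [ 0.014 -0.008 -0.004 -0.004 -0.004 -0.004] th [0.06  0.045 0.054 0.055 0.055 0.055 0.055] om [-0.03  0.    0.01  0.    0.    0.   -0.  ] cost 1.3
a -0.021 c0 -0.031 c1 0.033
[{"slide": [0, 3.9, -0.1], "turn": 0}, {"slide": [0, 7.7, 0.0], "turn": 0}, {"slide": [0, 7.7, 0.0], "turn": 0}]
```

Call:
{"op": "step_arm", "data": {
  "rows": [
    {"slide": [0, 3.9, -0.1], "turn": 0},
    {"slide": [0, 7.7, 0], "turn": 0},
    {"slide": [0, 7.7, 0], "turn": 0}
  ]
}}

```text
clock: 17.45
ee_pos: [0.5246, 0.0772, 0.2829]
eef_rot: [-0.274, 3.126, -0.008]
wrist_force: [-1.5, -5.1, 6.4]
grip_width: 0.227
gripper_force: 30.0
```

```bash
python3 -c "from ctl import *; cycle(.055,v=.15,win=1.5)"
```

```text
17.45 th 0.042 [(0, 0.05), (1, 0.048), [0.52, -0.02, 0.19, 0.39]] phi_meas 0.017 F [-1.5 -5.1  6.4]
17.5 th 0.0401 [(0, 0.05), (1, 0.044), [0.52, -0.08, 0.28, 0.38]] phi_meas 0.0168 F [-0.5 -4.7  7.7]
est th 0.039 om -0.013 b -0.0024 res [ 1. -3.  1.  1.  2. -1. -0.] mrad
plan phi [ 0.002 -0.007 -0.003 -0.003 -0.003 -0.003] th [0.039 0.045 0.054 0.055 0.055 0.055 0.055] om [-0.01  0.02  0.01  0.    0.    0.   -0.  ] cost 2.4
a 0.017 c0 0.033 c1 -0.020
[{"slide": [0, -3.2, -0.1], "turn": 0}, {"slide": [0, -6.3, -0.0], "turn": 0}, {"slide": [0, -6.3, -0.0], "turn": 0}]
```

Call:
{"op": "step_arm", "data": {
  "rows": [
    {"slide": [0, -3.2, -0.1], "turn": 0},
    {"slide": [0, -6.0, 0], "turn": 0},
    {"slide": [0, -6.0, 0], "turn": 0}
  ]
}}

```text
clock: 17.92
ee_pos: [0.5252, 0.0741, 0.283]
eef_rot: [-0.275, 3.126, 0.003]
wrist_force: [-0.8, 1.3, 7.5]
grip_width: 0.224
gripper_force: 30.0
```

```bash
python3 -c "from ctl import *; cycle(.055,v=.15,win=1.5)"
```

```text
17.925 th 0.0429 [(0, 0.051), (1, 0.048), [0.82, -0.04, 0.22, 0.38]] phi_meas -0.0094 F [-0.8  1.3  7.5]
17.975 th 0.0427 [(0, 0.05), (1, 0.049), [0.55, -0.03, 0.19, 0.36]] phi_meas -0.0093 F [-1.7  0.6  7.4]
est th 0.043 om -0.006 b -0.0024 res [-0.  0.  1. -1. -0.  0.  0.] mrad
plan phi [ 0.012 -0.008 -0.003 -0.003 -0.003 -0.003] th [0.043 0.04  0.053 0.055 0.055 0.055 0.055] om [-0.01  0.02  0.01  0.    0.    0.   -0.  ] cost 2.6
a -0.009 c0 -0.020 c1 0.033
[{"slide": [0, 3.1, -0.0], "turn": 0}, {"slide": [0, 6.2, 0.0], "turn": 0}, {"slide": [0, 6.2, 0.0], "turn": 0}]
```

Call:
{"op": "step_arm", "data": {
  "rows": [
    {"slide": [0, 3.1, 0], "turn": 0},
    {"slide": [0, 6.2, 0], "turn": 0},
    {"slide": [0, 6.2, 0], "turn": 0}
  ]
}}

```text
clock: 18.4
ee_pos: [0.5246, 0.0775, 0.283]
eef_rot: [-0.274, 3.126, -0.007]
wrist_force: [0.9, -5.2, 6.4]
grip_width: 0.228
gripper_force: 30.0
```

```bash
python3 -c "from ctl import *; cycle(.055,v=.15,win=1.5,pic='c6.png')
a=cv2.imread('pics/c6.png'); cv2.imwrite('pics/c6c.png',cv2.resize(a[150:240,335:425],None,fx=6,fy=6,interpolation=cv2.INTER_CUBIC))"
```

```text
18.4 th 0.0344 [(0, 0.044), (1, 0.038), [0.47, -0.09, 0.28, 0.38]] phi_meas 0.0194 F [ 0.9 -5.2  6.4]
18.45 th 0.0361 [(0, 0.044), (1, 0.042), [0.46, -0.03, 0.2, 0.38]] phi_meas 0.0195 F [ 0.5 -4.7  6.6]
est th 0.036 om 0.019 b -0.0026 res [ 0. -1. -0.  0.  0.  1. -1.] mrad
plan phi [-0.008 -0.003 -0.002 -0.002 -0.002 -0.002] th [0.036 0.051 0.054 0.055 0.055 0.055 0.055] om [0.02 0.02 0.   0.   0.   0.   0.  ] cost 1.9
a 0.019 c0 0.033 c1 -0.028
[{"slide": [0, -3.6, -0.1], "turn": 0}, {"slide": [0, -7.2, -0.0], "turn": 0}, {"slide": [0, -7.2, -0.0], "turn": 0}]
```

View pics/c6c.png

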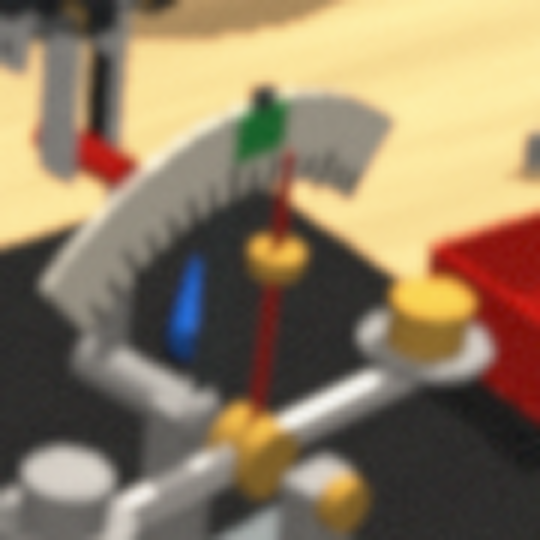

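Call:
{"op": "step_arm", "data": {
  "rows": [
    {"slide": [0, -3.4, -0.1], "turn": 0},
    {"slide": [0, -6.6, 0], "turn": 0},
    {"slide": [0, -6.6, 0], "turn": 0}
  ]
}}

```text
clock: 18.88
ee_pos: [0.5252, 0.0738, 0.283]
eef_rot: [-0.275, 3.126, 0.004]
wrist_force: [-1.3, 0.3, 7.3]
grip_width: 0.222
gripper_force: 30.0
```

```bash
python3 -c "from ctl import *; cycle(.06,v=.15,win=1.5)"
```

```text
18.875 th 0.0488 [(0, 0.054), (1, 0.058), [0.87, 0.06, 0.21, 0.66]] phi_meas -0.0118 F [-1.3  0.3  7.3]
18.925 th 0.0471 [(0, 0.053), (1, 0.056), [0.85, 0.04, 0.15, 0.48]] phi_meas -0.0115 F [-0.5  1.4  8.1]
est th 0.049 om 0.007 b -0.0028 res [-1.  1.  1.  0. -2. -1.  1.] mrad
plan phi [ 0.008 -0.006 -0.003 -0.003 -0.003 -0.003] th [0.049 0.049 0.058 0.06  0.06  0.06  0.06 ] om [ 0.01  0.01  0.01  0.    0.    0.   -0.  ] cost 1.8
a -0.012 c0 -0.028 c1 0.029
[{"slide": [0, 3.4, -0.0], "turn": 0}, {"slide": [0, 6.8, 0.0], "turn": 0}, {"slide": [0, 6.8, 0.0], "turn": 0}]
```

Call:
{"op": "step_arm", "data": {
  "rows": [
    {"slide": [0, 3.4, 0], "turn": 0},
    {"slide": [0, 6.5, 0], "turn": 0},
    {"slide": [0, 6.5, 0], "turn": 0}
  ]
}}

```text
clock: 19.35
ee_pos: [0.5246, 0.0774, 0.283]
eef_rot: [-0.274, 3.126, -0.007]
wrist_force: [0.0, -4.4, 6.6]
grip_width: 0.226
gripper_force: 30.0
```

```bash
python3 -c "from ctl import *; cycle(-.56,v=.18,win=1.5)"
```

```text
19.35 th 0.0505 [(0, 0.059), (1, 0.056), [0.76, -0.03, 0.24, 0.44]] phi_meas 0.0186 F [ 0.  -4.4  6.6]
19.4 th 0.0534 [(0, 0.062), (1, 0.058), [0.68, -0.06, 0.22, 0.34]] phi_meas 0.0187 F [ 0.4 -4.8  6.2]
est th 0.055 om 0.049 b -0.0027 res [ 1. -0. -2. -0.  3.  0. -1.] mrad
plan phi [-0.082  0.067  0.064  0.084  0.104  0.114] th [ 0.055  0.039 -0.104 -0.198 -0.284 -0.37  -0.457] om [ 0.05 -0.22 -0.25 -0.18 -0.18 -0.18 -0.19] cost 33.9
a 0.019 c0 0.029 c1 -0.094
[{"slide": [0, -7.3, 0.0], "turn": 0}, {"slide": [0, -14.7, 0.5], "turn": 0}, {"slide": [0, -14.7, 0.5], "turn": 0}]
```

Held over 7 s; now lowering.

Call:
{"op": "step_arm", "data": {
  "rows": [
    {"slide": [0, -7.3, 0], "turn": 0},
    {"slide": [0, -14.7, 0.5], "turn": 0},
    {"slide": [0, -14.7, 0.5], "turn": 0}
  ]
}}

```text
clock: 19.82
ee_pos: [0.5264, 0.0672, 0.2823]
eef_rot: [-0.276, 3.126, 0.009]
wrist_force: [-1.0, 3.6, 7.6]
grip_width: 0.224
gripper_force: 30.0
```

```bash
python3 -c "from ctl import *; cycle(-.56,v=.18,win=1.5)"
```

```text
19.825 th 0.0767 [(0, 0.085), (1, 0.082), [0.89, -0.02, 0.15, 0.26]] phi_meas -0.0683 F [-1.   3.6  7.6]
19.875 th 0.0723 [(0, 0.082), (1, 0.075), [0.86, -0.08, 0.18, 0.13]] phi_meas -0.0684 F [-1.3  2.   7.9]
est th 0.068 om -0.113 b -0.0023 res [ 0. -1.  1.  1. -0. -1.  1.] mrad
plan phi [0.019 0.034 0.057 0.079 0.099 0.11 ] th [ 0.068 -0.018 -0.102 -0.186 -0.272 -0.357 -0.443] om [-0.11 -0.18 -0.17 -0.18 -0.18 -0.18 -0.19] cost 2.1
a -0.068 c0 -0.094 c1 0.032
[{"slide": [0, 7.5, -0.5], "turn": 0}, {"slide": [0, 15.1, -0.5], "turn": 0}, {"slide": [0, 15.1, -0.5], "turn": 0}]
```

Call:
{"op": "step_arm", "data": {
  "rows": [
    {"slide": [0, 7.5, -0.5], "turn": 0},
    {"slide": [0, 15.1, -0.5], "turn": 0},
    {"slide": [0, 15.1, -0.5], "turn": 0}
  ]
}}

```text
clock: 20.3
ee_pos: [0.5244, 0.0783, 0.2831]
eef_rot: [-0.274, 3.126, -0.006]
wrist_force: [-0.2, -4.0, 7.9]
grip_width: 0.226
gripper_force: 30.0
```

```bash
python3 -c "from ctl import *; cycle(-.56,v=.18,win=1.5)"
```

```text
20.3 th 0.0 [(0, 0.005), (1, 0.009), [0.69, 0.03, 0.18, 0.51]] phi_meas 0.0257 F [-0.2 -4.   7.9]
20.35 th -0.0108 [(0, -0.001), (1, -0.007), [0.82, -0.14, 0.33, 0.41]] phi_meas 0.0257 F [-0.2 -4.5  7.9]
est th -0.019 om -0.167 b -0.0021 res [ 0. -0. -1.  0.  2. -1.  1.] mrad
plan phi [0.022 0.057 0.08  0.097 0.114 0.122] th [-0.019 -0.093 -0.184 -0.272 -0.358 -0.443 -0.528] om [-0.17 -0.18 -0.19 -0.18 -0.18 -0.18  0.  ] cost 1.2
a 0.026 c0 0.032 c1 0.015
[{"slide": [0, -1.0, -0.0], "turn": 0}, {"slide": [0, -2.1, -0.0], "turn": 0}, {"slide": [0, -2.1, -0.0], "turn": 0}]
```

Call:
{"op": "step_arm", "data": {
  "rows": [
    {"slide": [0, -1.0, 0], "turn": 0},
    {"slide": [0, -2.1, 0], "turn": 0},
    {"slide": [0, -2.1, 0], "turn": 0}
  ]
}}

```text
clock: 20.78
ee_pos: [0.5245, 0.0776, 0.2831]
eef_rot: [-0.274, 3.126, -0.0]
wrist_force: [-0.7, -1.2, 7.7]
grip_width: 0.227
gripper_force: 30.0
```

```bash
python3 -c "from ctl import *; cycle(-.56,v=.18,win=1.5)"
```

```text
20.775 th -0.0731 [(0, -0.067), (1, -0.065), [0.58, -0.04, 0.27, 0.52]] phi_meas 0.0201 F [-0.7 -1.2  7.7]
20.825 th -0.0787 [(0, -0.073), (1, -0.07), [0.56, -0.02, 0.19, 0.42]] phi_meas 0.0202 F [-1.4 -0.5  8.6]
est th -0.088 om -0.160 b -0.0018 res [ 0. -1.  1. -1.  1.  1. -1.] mrad
plan phi [0.049 0.073 0.092 0.109 0.122 0.091] th [-0.088 -0.168 -0.255 -0.34  -0.426 -0.511 -0.559] om [-0.16 -0.18 -0.18 -0.18 -0.18 -0.18  0.  ] cost 0.9
a 0.020 c0 0.015 c1 0.069
[{"slide": [0, 3.2, 0.1], "turn": 0}, {"slide": [0, 6.5, 0.3], "turn": 0}, {"slide": [0, 6.5, 0.3], "turn": 0}]
```

Call:
{"op": "step_arm", "data": {
  "rows": [
    {"slide": [0, 3.2, 0.1], "turn": 0},
    {"slide": [0, 6.5, 0.3], "turn": 0},
    {"slide": [0, 6.5, 0.3], "turn": 0}
  ]
}}

```text
clock: 21.25
ee_pos: [0.5239, 0.0817, 0.2829]
eef_rot: [-0.273, 3.125, -0.009]
wrist_force: [0.5, -6.0, 7.9]
grip_width: 0.226
gripper_force: 30.0
```

```bash
python3 -c "from ctl import *; cycle(-.56,v=.18,win=1.5)"
```

```text
21.25 th -0.1577 [(0, -0.153), (1, -0.149), [0.6, -0.06, 0.19, 0.38]] phi_meas 0.055 F [ 0.5 -6.   7.9]
21.3 th -0.1686 [(0, -0.163), (1, -0.16), [0.54, -0.07, 0.22, 0.4]] phi_meas 0.0549 F [-0.6 -5.8  8. ]
est th -0.177 om -0.186 b -0.0019 res [-0. -1.  1.  1. -1. -1.  1.] mrad
plan phi [0.076 0.092 0.112 0.118 0.091 0.091] th [-0.177 -0.261 -0.345 -0.431 -0.516 -0.559 -0.559] om [-0.19 -0.18 -0.18 -0.17 -0.19  0.    0.  ] cost 1.0
a 0.055 c0 0.069 c1 0.097
[{"slide": [0, 1.7, 0.1], "turn": 0}, {"slide": [0, 3.3, 0.3], "turn": 0}, {"slide": [0, 3.3, 0.3], "turn": 0}]
```

Call:
{"op": "step_arm", "data": {
  "rows": [
    {"slide": [0, 1.9, 0.1], "turn": 0},
    {"slide": [0, 3.5, 0.3], "turn": 0},
    {"slide": [0, 3.5, 0.3], "turn": 0}
  ]
}}

```text
clock: 21.72
ee_pos: [0.5235, 0.0852, 0.2824]
eef_rot: [-0.273, 3.125, -0.008]
wrist_force: [0.8, -6.1, 7.1]
grip_width: 0.228
gripper_force: 30.0
```

```bash
python3 -c "from ctl import *; cycle(-.56,v=.16,win=1.5)"
```

```text
21.725 th -0.2266 [(0, -0.226), (1, -0.215), [0.51, 0.05, 0.1, 0.4]] phi_meas 0.0838 F [ 0.8 -6.1  7.1]
21.775 th -0.2346 [(0, -0.235), (1, -0.222), [0.44, 0.1, 0.01, 0.32]] phi_meas 0.0839 F [ 0.1 -6.1  6.8]
est th -0.239 om -0.094 b -0.0013 res [ 1. -1. -3.  1.  4. -2.  1.] mrad
plan phi [0.065 0.082 0.117 0.13  0.127 0.061] th [-0.239 -0.281 -0.353 -0.443 -0.513 -0.521 -0.557] om [-0.09 -0.12 -0.18 -0.17 -0.12  0.01 -0.23] cost 23.8
a 0.084 c0 0.097 c1 0.044
[{"slide": [0, -3.2, -0.3], "turn": 0}, {"slide": [0, -6.4, -0.4], "turn": 0}, {"slide": [0, -6.4, -0.4], "turn": 0}]
```

Call:
{"op": "step_arm", "data": {
  "rows": [
    {"slide": [0, -3.2, -0.3], "turn": 0},
    {"slide": [0, -5.5, -0.4], "turn": 0},
    {"slide": [0, -5.5, -0.4], "turn": 0}
  ]
}}

```text
clock: 22.2
ee_pos: [0.5239, 0.0827, 0.2826]
eef_rot: [-0.275, 3.125, 0.002]
wrist_force: [-1.1, 0.2, 7.1]
grip_width: 0.224
gripper_force: 30.0
```

```bash
python3 -c "from ctl import *
s=load(); c=s['K'][-1][1]; s['pend']=[float(np.arcsin(np.sin(c)+y/120)) for y in (-3.2,-5.5,-5.5)]; save_st(s)
cycle(-.56,v=.16,win=1.5)"
```

```text
22.2 th -0.2632 [(0, -0.266), (1, -0.249), [0.45, 0.15, 0.01, 0.39]] phi_meas 0.063 F [-1.1  0.2  7.1]
22.25 th -0.2629 [(0, -0.269), (1, -0.247), [0.49, 0.22, 0.03, 0.53]] phi_meas 0.0629 F [0.6 0.7 6. ]
est th -0.268 om -0.081 b -0.0009 res [-0. -0.  2. -2.  1.  2. -2.] mrad
plan phi [0.066 0.111 0.118 0.094 0.091 0.091] th [-0.268 -0.326 -0.417 -0.493 -0.556 -0.559 -0.559] om [-0.08 -0.17 -0.18 -0.15  0.    0.    0.  ] cost 3.1
a 0.063 c0 0.051 c1 0.073
[{"slide": [0, 1.3, 0.1], "turn": 0}, {"slide": [0, 2.6, 0.2], "turn": 0}, {"slide": [0, 2.6, 0.2], "turn": 0}]
```

Call:
{"op": "step_arm", "data": {
  "rows": [
    {"slide": [0, 1.3, 0.1], "turn": 0},
    {"slide": [0, 2.6, 0.2], "turn": 0},
    {"slide": [0, 2.6, 0.2], "turn": 0}
  ]
}}

```text
clock: 22.68
ee_pos: [0.5238, 0.0836, 0.2825]
eef_rot: [-0.274, 3.125, -0.004]
wrist_force: [-0.0, -3.9, 6.7]
grip_width: 0.223
gripper_force: 30.0
```

```bash
python3 -c "from ctl import *
cycle(-.56,v=.16,win=1.5)"
```

```text
22.675 th -0.3215 [(0, -0.33), (1, -0.305), [0.58, 0.2, -0.45, -0.02]] phi_meas 0.0705 F [-0.  -3.9  6.7]
22.725 th -0.3265 [(0, -0.338), (1, -0.309), [0.67, 0.23, -0.49, 0.02]] phi_meas 0.0703 F [-0.1 -2.9  7.1]
est th -0.337 om -0.192 b -0.0014 res [-0. -1.  2.  2. -3.  2. -2.] mrad
plan phi [0.123 0.12  0.094 0.093 0.093 0.093] th [-0.337 -0.429 -0.493 -0.556 -0.557 -0.557 -0.557] om [-0.19 -0.16 -0.12  0.    0.    0.    0.  ] cost 3.3
a 0.070 c0 0.073 c1 0.141
[{"slide": [0, 4.1, 0.4], "turn": 0}, {"slide": [0, 8.1, 0.9], "turn": 0}, {"slide": [0, 8.1, 0.9], "turn": 0}]
```

Call:
{"op": "step_arm", "data": {
  "rows": [
    {"slide": [0, 4.1, 0.4], "turn": 0},
    {"slide": [0, 8.1, 0.9], "turn": 0},
    {"slide": [0, 8.1, 0.9], "turn": 0}
  ]
}}

```text
clock: 23.15
ee_pos: [0.5227, 0.0905, 0.2817]
eef_rot: [-0.273, 3.125, -0.008]
wrist_force: [0.6, -6.0, 6.6]
grip_width: 0.225
gripper_force: 30.0
```

```bash
python3 -c "from ctl import *
cycle(-.56,v=.14,win=1.5)"
```

```text
23.15 th -0.3981 [(0, -0.409), (1, -0.382), [0.74, 0.11, -0.42, 0.05]] phi_meas 0.1288 F [ 0.6 -6.   6.6]
23.2 th -0.4015 [(0, -0.41), (1, -0.386), [0.68, 0.07, -0.34, 0.07]] phi_meas 0.1289 F [ 0.2 -5.6  6.7]
est th -0.408 om -0.090 b -0.0008 res [ 2. -1. -5.  4.  1.  0. -2.] mrad
plan phi [0.102 0.113 0.123 0.128 0.136 0.148] th [-0.408 -0.436 -0.471 -0.502 -0.517 -0.502 -0.428] om [-0.09 -0.07 -0.07 -0.05 -0.01  0.08  0.25] cost 78.3
a 0.129 c0 0.141 c1 0.082
[{"slide": [0, -3.5, -0.4], "turn": 0}, {"slide": [0, -7.1, -0.8], "turn": 0}, {"slide": [0, -7.1, -0.8], "turn": 0}]
```

Call:
{"op": "step_arm", "data": {
  "rows": [
    {"slide": [0, -4.2, -0.4], "turn": 0},
    {"slide": [0, -8.5, -0.8], "turn": 0},
    {"slide": [0, -8.5, -0.8], "turn": 0}
  ]
}}

```text
clock: 23.62
ee_pos: [0.5235, 0.0857, 0.2822]
eef_rot: [-0.275, 3.125, 0.006]
wrist_force: [-0.4, 1.2, 6.0]
grip_width: 0.228
gripper_force: 30.0
```

```bash
python3 -c "from ctl import *
s=load(); c=s['K'][-1][1]; s['pend']=[float(np.arcsin(np.sin(c)+y/120)) for y in (-4.2,-8.5,-8.5)]; save_st(s)
cycle(-.56,v=.14,win=1.5)"
```

```text
23.625 th -0.4268 [(0, -0.436), (1, -0.412), [0.55, 0.14, -0.05, 0.36]] phi_meas 0.0884 F [-0.4  1.2  6. ]
23.675 th -0.4263 [(0, -0.436), (1, -0.411), [0.6, 0.11, -0.06, 0.35]] phi_meas 0.0887 F [0.1 1.  7.2]
est th -0.431 om -0.073 b -0.0004 res [-1.  3.  0. -1. -3.  2. -1.] mrad
plan phi [0.102 0.096 0.092 0.091 0.09  0.09 ] th [-0.431 -0.481 -0.554 -0.558 -0.559 -0.56  -0.56 ] om [-0.07 -0.13  0.    0.    0.    0.    0.  ] cost 2.2
a 0.089 c0 0.069 c1 0.124
[{"slide": [0, 3.2, 0.3], "turn": 0}, {"slide": [0, 6.5, 0.6], "turn": 0}, {"slide": [0, 6.5, 0.6], "turn": 0}]
```

Call:
{"op": "step_arm", "data": {
  "rows": [
    {"slide": [0, 2.0, 0.2], "turn": 0},
    {"slide": [0, 4.0, 0.4], "turn": 0},
    {"slide": [0, 4.0, 0.4], "turn": 0}
  ]
}}

```text
clock: 24.1
ee_pos: [0.5231, 0.0878, 0.282]
eef_rot: [-0.274, 3.125, -0.002]
wrist_force: [0.3, -1.9, 6.2]
grip_width: 0.227
gripper_force: 30.0
```

```bash
python3 -c "from ctl import *
s=load(); c=s['K'][-1][1]; s['pend']=[float(np.arcsin(np.sin(c)+y/120)) for y in (2,4,4)]; save_st(s)
cycle(-.56,v=.14,win=1.5)"
```

```text
24.1 th -0.4672 [(0, -0.471), (1, -0.455), [0.5, -0.03, 0.12, 0.36]] phi_meas 0.1063 F [ 0.3 -1.9  6.2]
24.15 th -0.4799 [(0, -0.479), (1, -0.47), [0.46, -0.16, 0.14, 0.27]] phi_meas 0.1065 F [ 0.6 -1.4  6.7]
est th -0.484 om -0.133 b -0.0004 res [ 0.  0. -2.  3. -1. -4.  3.] mrad
plan phi [0.099 0.092 0.092 0.091 0.091 0.09 ] th [-0.484 -0.551 -0.558 -0.558 -0.559 -0.559 -0.56 ] om [-0.13  0.    0.    0.    0.    0.    0.  ] cost 2.1
a 0.106 c0 0.103 c1 0.084
[{"slide": [0, -1.1, -0.1], "turn": 0}, {"slide": [0, -2.3, -0.2], "turn": 0}, {"slide": [0, -2.3, -0.2], "turn": 0}]
```

Call:
{"op": "step_arm", "data": {
  "rows": [
    {"slide": [0, -1.0, -0.1], "turn": 0},
    {"slide": [0, -2.3, -0.2], "turn": 0},
    {"slide": [0, -2.3, -0.2], "turn": 0},
    {"slide": [0, -2.3, -0.2], "turn": 0}
  ]
}}

```text
clock: 24.7
ee_pos: [0.5232, 0.0872, 0.2821]
eef_rot: [-0.275, 3.125, 0.004]
wrist_force: [-0.4, 1.1, 6.9]
grip_width: 0.225
gripper_force: 30.0
```

```bash
python3 -c "from ctl import *
s=load(); c=s['K'][-1][1]; s['pend']=[float(np.arcsin(np.sin(c)+y/120)) for y in (-1,-2.3,-2.3,-2.3)]; begin(s); snaps(s,2); save_st(s)
c=s['K'][-1][1]; print(c); n=16;x=np.arange(1,n+1)/n; seq=c+(-.29-c)*(3*x**2-2*x**3); print(json.dumps(rows(c,seq)))"
```

```text
24.7 th -0.5293 [(0, -0.527), (1, -0.52), [0.45, -0.24, 0.19, 0.27]] phi_meas 0.1008 F [-0.4  1.1  6.9]
24.75 th -0.5432 [(0, -0.537), (1, -0.536), [0.37, -0.34, -0.14, -0.11]] phi_meas 0.1009 F [0.  1.7 6.4]
0.08362020421820769
[{"slide": [0, -0.5, -0.0], "turn": 0}, {"slide": [0, -1.9, -0.1], "turn": 0}, {"slide": [0, -4.1, -0.3], "turn": 0}, {"slide": [0, -7.0, -0.4], "turn": 0}, {"slide": [0, -10.4, -0.4], "turn": 0}, {"slide": [0, -14.2, -0.3], "turn": 0}, {"slide": [0, -18.2, -0.1], "turn": 0}, {"slide": [0, -22.4, 0.2], "turn": 0}, {"slide": [0, -26.5, 0.7], "turn": 0}, {"slide": [0, -30.5, 1.3], "turn": 0}, {"slide": [0, -34.3, 2.1], "turn": 0}, {"slide": [0, -37.6, 2.8], "turn": 0}, {"slide": [0, -40.4, 3.5], "turn": 0}, {"slide": [0, -42.5, 4.1], "turn": 0}, {"slide": [0, -43.9, 4.4], "turn": 0}, {"slide": [0, -44.3, 4.6], "turn": 0}]
```

```bash
python3 -c "from ctl import *
s=load(); c=s['K'][-1][1]; n=32;x=np.arange(1,n+1)/n; seq=c+(-.30-c)*(3*x**2-2*x**3)
for q in (rows(c,seq[:16]),rows(seq[15],seq[16:])): print(json.dumps(q))"
```

```text
[{"slide": [0, -0.1, -0.0], "turn": 0}, {"slide": [0, -0.5, -0.0], "turn": 0}, {"slide": [0, -1.1, -0.1], "turn": 0}, {"slide": [0, -2.0, -0.1], "turn": 0}, {"slide": [0, -3.0, -0.2], "turn": 0}, {"slide": [0, -4.2, -0.3], "turn": 0}, {"slide": [0, -5.6, -0.3], "turn": 0}, {"slide": [0, -7.2, -0.4], "turn": 0}, {"slide": [0, -8.9, -0.4], "turn": 0}, {"slide": [0, -10.7, -0.4], "turn": 0}, {"slide": [0, -12.6, -0.4], "turn": 0}, {"slide": [0, -14.6, -0.3], "turn": 0}, {"slide": [0, -16.6, -0.2], "turn": 0}, {"slide": [0, -18.7, -0.1], "turn": 0}, {"slide": [0, -20.8, 0.1], "turn": 0}, {"slide": [0, -23.0, 0.3], "turn": 0}]
[{"slide": [0, -2.1, 0.3], "turn": 0}, {"slide": [0, -4.3, 0.5], "turn": 0}, {"slide": [0, -6.3, 0.9], "turn": 0}, {"slide": [0, -8.4, 1.2], "turn": 0}, {"slide": [0, -10.3, 1.6], "turn": 0}, {"slide": [0, -12.2, 2.0], "turn": 0}, {"slide": [0, -13.9, 2.4], "turn": 0}, {"slide": [0, -15.6, 2.7], "turn": 0}, {"slide": [0, -17.1, 3.1], "turn": 0}, {"slide": [0, -18.4, 3.5], "turn": 0}, {"slide": [0, -19.6, 3.8], "turn": 0}, {"slide": [0, -20.6, 4.1], "turn": 0}, {"slide": [0, -21.4, 4.3], "turn": 0}, {"slide": [0, -22.0, 4.5], "turn": 0}, {"slide": [0, -22.4, 4.6], "turn": 0}, {"slide": [0, -22.5, 4.7], "turn": 0}]
```

Call:
{"op": "step_arm", "data": {
  "rows": [
    {"slide": [0, -0.1, 0], "turn": 0},
    {"slide": [0, -0.5, 0], "turn": 0},
    {"slide": [0, -1.1, -0.1], "turn": 0},
    {"slide": [0, -2.0, -0.1], "turn": 0},
    {"slide": [0, -3.0, -0.2], "turn": 0},
    {"slide": [0, -4.2, -0.3], "turn": 0},
    {"slide": [0, -5.6, -0.3], "turn": 0},
    {"slide": [0, -7.2, -0.4], "turn": 0},
    {"slide": [0, -8.9, -0.4], "turn": 0},
    {"slide": [0, -10.7, -0.4], "turn": 0},
    {"slide": [0, -12.6, -0.4], "turn": 0},
    {"slide": [0, -14.6, -0.3], "turn": 0},
    {"slide": [0, -16.6, -0.2], "turn": 0},
    {"slide": [0, -18.7, -0.1], "turn": 0},
    {"slide": [0, -20.8, 0.1], "turn": 0},
    {"slide": [0, -23.0, 0.3], "turn": 0}
  ]
}}

```text
clock: 26.8
ee_pos: [0.5268, 0.0667, 0.2812]
eef_rot: [-0.277, 3.126, 0.012]
wrist_force: [-0.2, 5.0, 6.1]
grip_width: 0.227
gripper_force: 30.0
```

Call:
{"op": "step_arm", "data": {
  "rows": [
    {"slide": [0, -2.1, 0.3], "turn": 0},
    {"slide": [0, -4.3, 0.5], "turn": 0},
    {"slide": [0, -6.3, 0.9], "turn": 0},
    {"slide": [0, -8.4, 1.2], "turn": 0},
    {"slide": [0, -10.3, 1.6], "turn": 0},
    {"slide": [0, -12.2, 2.0], "turn": 0},
    {"slide": [0, -13.9, 2.4], "turn": 0},
    {"slide": [0, -15.6, 2.7], "turn": 0},
    {"slide": [0, -17.1, 3.1], "turn": 0},
    {"slide": [0, -18.4, 3.5], "turn": 0},
    {"slide": [0, -19.6, 3.8], "turn": 0},
    {"slide": [0, -20.6, 4.1], "turn": 0},
    {"slide": [0, -21.4, 4.3], "turn": 0},
    {"slide": [0, -22.0, 4.5], "turn": 0},
    {"slide": [0, -22.4, 4.6], "turn": 0},
    {"slide": [0, -22.5, 4.7], "turn": 0}
  ]
}}

```text
clock: 28.8
ee_pos: [0.5306, 0.0412, 0.2753]
eef_rot: [-0.275, 3.128, 0.001]
wrist_force: [2.0, 4.6, 6.1]
grip_width: 0.225
gripper_force: 30.0
```

```bash
python3 -c "from ctl import *
s=load(); s['pend']=[]; s['M']=[]; snaps(s,2)"
```

```text
28.8 th -0.958 [(0, -0.941), (1, -0.956), [-0.26, -0.02, 0.8, 0.21]] phi_meas -0.2915 F [2.  4.6 6.1]
28.85 th -0.9576 [(0, -0.94), (1, -0.956), [-0.29, -0.04, 0.72, 0.14]] phi_meas -0.2914 F [2.1 4.8 4.7]
```

Call:
{"op": "step_arm", "data": {
  "rows": [
    {"slide": [0, 0.8, -0.4], "turn": 0},
    {"slide": [0, 1.6, -0.8], "turn": 0},
    {"slide": [0, 1.6, -0.8], "turn": 0}
  ]
}}

```text
clock: 29.28
ee_pos: [0.5305, 0.0415, 0.2754]
eef_rot: [-0.274, 3.128, -0.003]
wrist_force: [5.5, 2.6, 2.2]
grip_width: 0.228
gripper_force: 30.0
```

Call:
{"op": "step_arm", "data": {
  "jaw": 25,
  "rows": [
    {"slide": [0, 0, 0], "turn": 0},
    {"slide": [0, 0, 0], "turn": 0},
    {"slide": [0, 0, 0], "turn": 0}
  ]
}}

```text
clock: 29.65
ee_pos: [0.5289, 0.042, 0.2748]
eef_rot: [0.274, -3.127, 0.001]
wrist_force: [-0.4, -0.4, 0.3]
grip_width: 0.265
gripper_force: 0.0
```

Call:
{"op": "step_arm", "data": {
  "jaw": 56,
  "rows": [
    {"slide": [0, 0, 0], "turn": 0},
    {"slide": [0, 0, 0], "turn": 0},
    {"slide": [0, 0, 0], "turn": 0},
    {"slide": [0, 0, 0], "turn": 0},
    {"slide": [0, 0, 0], "turn": 0}
  ]
}}

```text
clock: 30.28
ee_pos: [0.5298, 0.0424, 0.2757]
eef_rot: [-0.275, 3.129, -0.0]
wrist_force: [0.2, -0.6, -0.0]
grip_width: 0.598
gripper_force: 0.0
```

```bash
python3 -c "from ctl import *
s=load(); s['pend']=[]; s['M']=[]; q=snaps(s,2);save(q,'e1.png')
i=q['img'];cv2.imwrite('pics/e1c.png',cv2.resize(i[130:260,310:440],None,fx=4,fy=4,interpolation=cv2.INTER_CUBIC)[:,:,::-1])"
```

```text
30.275 th -0.9556 [(0, -0.939), (1, -0.953), [-0.25, -0.07, 0.8, 0.21]] phi_meas -0.28 F [ 0.2 -0.6 -0. ]
30.325 th -0.9575 [(0, -0.94), (1, -0.956), [-0.28, -0.05, 0.81, 0.19]] phi_meas -0.2798 F [-0.3 -0.8  0.1]
```

View pics/e1c.png

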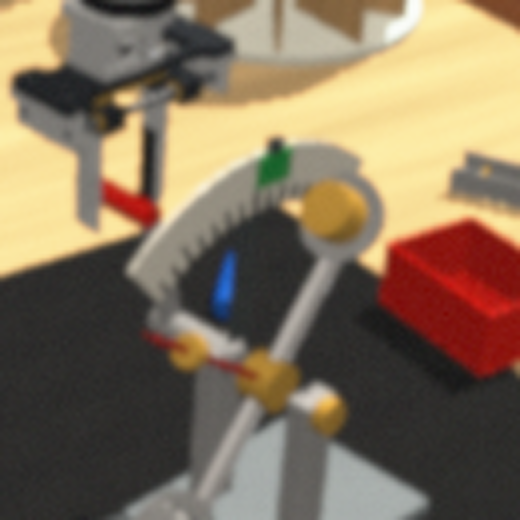

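The beam is parked as at the start, with the pan's brass load at about (393,183) px. The fingers stand open on both sides of the red bar at about (342,180) px. I retreat straight up.

Call:
{"op": "step_arm", "data": {
  "rows": [
    {"slide": [0, 0, -6], "turn": 0},
    {"slide": [0, 0, -18], "turn": 0},
    {"slide": [0, 0, -34], "turn": 0},
    {"slide": [0, 0, -52], "turn": 0},
    {"slide": [0, 0, -70], "turn": 0},
    {"slide": [0, 0, -85], "turn": 0},
    {"slide": [0, 0, -92], "turn": 0},
    {"slide": [0, 0, -92], "turn": 0},
    {"slide": [0, 0, -92], "turn": 0},
    {"slide": [0, 0, -92], "turn": 0},
    {"slide": [0, 0, -92], "turn": 0},
    {"slide": [0, 0, -92], "turn": 0}
  ]
}}

```text
clock: 31.88
ee_pos: [0.5297, 0.0424, 0.3674]
eef_rot: [0.275, -3.129, -0.0]
wrist_force: [-0.5, -0.5, -0.6]
grip_width: 0.596
gripper_force: 0.0
```

```bash
python3 -c "from ctl import *
s=load(); s['pend']=[]; s['M']=[]; q=snaps(s,2); print(blob(q['img'],'red',(325,160,352,195))); print(hand_in())"
```

```text
31.875 th -0.9556 [(0, -0.939), (1, -0.953), [-0.25, -0.07, 0.8, 0.21]] phi_meas -0.2798 F [-0.5 -0.5 -0.6]
31.925 th -0.9545 [(0, -0.936), (1, -0.953), [-0.31, -0.07, 0.81, 0.17]] phi_meas -0.2797 F [-0.5 -0.8 -0. ]
[(89, [340.94, 180.13], [8, 15, 17, 12])]
the job is handed in; nothing more can be done
None
```

The job is handed in at about 32 s: by camera estimate the pointer stayed in front of the green tab for over 7 s, then the beam was lowered onto its right-hand rest with the lever at about -0.29 rad and the gripper released and raised clear; no verdict came back.

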